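# Stopper the vial and fit the sampler tray's splash strip

### The job

Make the sampler tray ready for its run: first push the thin red-headed rod all the way down into the open vial in the tray's rack and let go of it, then take the splash strip by its yellow bar, lay it on the black sealing pad and slide its free edge centrally and well under the lapped blue cover without lifting the cover. Finish while still holding the strip, pressing it flat so that the sprung pad clearly sinks, and do not let go. Leave the other vials and everything else on the bench where they are.

Things in the scene. Friction and masses are not known exactly. Their poses are not given: they have to be found in the camera images.
- tray: white sampler tray fixed to the bench, base plate 220 (x) x 300 (y) x 20 mm, origin on the bench under the plate (the plate reaches from x -100 to +120 mm). Its +x points away from the robot, +y to the robot's left, at small yaw. A grey rack with three square cells in a row along x stands on it (106 x 38 mm, top 60 mm above the bench), centred at x 0, y +115 mm, cells at x -34, 0, +34 mm.
- mouth (a point): a point fixed to the tray with the tray's axes, at tray x +20, y -65, z +26 mm: on the level of the unpressed pad's top, right under the near edge of the flat part of the blue cover, at the middle of its width. A strip is pushed in along +x. 30 mm beyond it (+x) a fixed dark steel bar is the back stop. The space between unpressed pad and cover is 5.5 mm high.
- pad (a joint): black rubber sealing pad, 110 (x) x 122 (y) mm, its middle 27 mm to -x of mouth; spring-borne: value in m it has sunk, 0 at rest to 0.006 at the bottom stop. It starts to move at about 3 N and takes 1.5 N more for each mm (12 N at the bottom). The tray's plate lies 6 mm below its unpressed top.
- cover (a joint): lapped blue cover, 130 mm wide (y), 3 mm thick, hinged along its far edge 80 mm to +x of mouth, lying level on its stop at 0; value in rad grows as its near edge rises; it is light (80 g) and has no latch. Its near edge ends in an upturned lip that reaches 10 mm to -x of mouth and 5 mm above the cover's top.
- strip: loose splash strip, 100 to 170 g: flat aluminium leaf 90 (x) x 110 (y) x 3 mm, origin under the centre of the leaf; the edge at +x is the free edge to tuck. A yellow upright grip bar, 12 mm thick (x), 70 mm long (y), stands on the leaf at x -17 mm, up to 39 mm above the underside. It starts lying flat on the bench to the robot's right.
- strip_corner_l (a point): underside corner of the strip's free edge, at strip x +45, y +55 mm
- strip_corner_r (a point): underside corner of the strip's free edge, at strip x +45, y -55 mm
- strip_grip (a point): point on the middle of the yellow bar to grip, 29 mm above the leaf's underside; pinch the bar across its 12 mm thickness (strip x)
- rod: loose rod standing in its stand, 30 g: steel stem 6 mm thick, 60 mm long, slightly pointed, below a red square head 14 x 14 x 34 mm; origin at the tip, z up along the rod, head's faces along x and y
- rod_head (a point): centre of the underside of the red head, 60 mm above the tip; it comes to rest on the vial's rim
- rod_grip (a point): middle of the red head's gripping height, 84 mm above the tip
- stand: white block 50 x 50 x 70 mm fixed to the bench at the robot's left, origin under its centre, with a 10 mm hole 65 mm deep in the middle of its top, in which the rod starts with its head resting on the top
- vial: open amber glass vial standing loose in one of the rack's three cells: 28 mm across, 75 mm tall, neck 18 mm across outside with a 10 mm opening, inner floor 5 mm above its underside; origin at the centre of its underside, z up
- capped1: amber vial with blue cap, 28 mm across, 77 mm tall, in another cell; bystander
- capped2: another such capped vial; bystander
- bottle: clear jar with blue cap, 70 mm across, 140 mm tall; bystander
- beaker: glass beaker, 64 mm across, 80 mm tall; bystander
- dish: flat glass dish, 90 mm across; bystander
- pipette: white pipette lying on the bench, 212 mm long; bystander
- tipbox: orange open tip box 80 x 110 x 50 mm; bystander
There are look-alikes about, which are no part of the job. What is shaped like the vial but green or turquoise is not meant.

How it is judged (in metres and radians):
On the way, in this order (a step that is already met when the one before it is completed fails the run):
1. the rod stands fully down in the open vial, let go (horizontal distance between rod_head and vial below 0.006 m and z of rod_head in the frame of vial between 0.07 and 0.079 m and angle between rod's own z axis and vertical below 0.12 rad and contact force between the fingers and rod below 0.1 N), for 0.2 s.
2. the strip's free edge is under the lapped cover, both corners at least 10 mm (x of each of strip_corner_l, strip_corner_r in the frame of mouth above 0.01 m and z of each of strip_corner_l, strip_corner_r in the frame of mouth below 0.004 m and y of strip in the frame of mouth between -0.012 and 0.012 m), for 0.2 s.
At the end, for the whole second after the job is handed in: Rod upright in the open vial, head within 4 mm of its rim, released; vial in its cell. Both strip corners 10 mm or more under the cover, centred within 12 mm; cover down (0.03 rad); strip flat (0.05 rad), still, held and pressed with over 4 N, pad sunk over 2 mm (all of step 1 and all of step 2 and angle between vial's own z axis and vertical below 0.12 rad and distance of vial from where it was at the start of the episode below 0.012 m and value of joint cover below 0.03 rad and value of joint pad above 0.002 m and contact force between strip and pad above 4 N and contact force between the fingers and strip above 1 N and angle between strip's own z axis and vertical below 0.05 rad and linear speed of strip below 0.02 m/s); the arm keeps its last pose, push and grip.
It fails at once if the cover is lifted (more than 0.08 rad, about 7 mm at its edge) (value of joint cover above 0.08 rad).
It fails at once if a capped vial or another bystander is moved (distance of any of capped1, capped2 from where it was at the start of the episode above 0.012 m or distance of any of bottle, beaker, dish, tipbox from where it was at the start of the episode above 0.02 m or distance of pipette from where it was at the start of the episode above 0.03 m).
It also fails if it takes over 56 s, if anything falls off the work surface, if the arm or the gripper's body presses on something with over 40 N, if the wrist force passes 120 N, or if a joint passes its speed limit or range.

### The arm

A 6-joint arm with a two-finger parallel gripper is mounted at the origin on the work surface. World frame = base frame: x ahead of the robot, y to its left, z up, the work surface at z = 0. Lengths are in m, angles in degrees, forces in N, time in s.
With the tool pointing down it reaches from about 0.3 to 0.75 m from the base axis. Payload 8.5 kg.
Tool frame: the origin (TCP) lies at the very end of the fingers, on their centre line; the grasp point (between the pads) lies 19 mm behind it; z points along the fingers, y is the direction in which the jaws open and shut (so a half turn about z gives the same grasp; the last joint's range is limited). The gripper opens to 85 mm and grips with 20 to 120 N. Pads are 22 mm wide; open, the fingers measure 114 mm over their backs; the gripper's body (76 mm by 85 mm) begins 54 mm behind the grasp point. The pads swing forward as they close: fully open they stand 13 mm farther back than shut.
Start: joints at [-77.023, 21.807, 74.336, -0, 83.858, -12.336], TCP at [0.235, -0.497, 0.231] pointing down, gripper open.
Joint ranges: [-178.18, 178.18], [-50.72, 133.34], [12.68, 142.11], [-81.47, 261.47], [9.98, 163.14], [-165.26, 165.26]. Speed limits (degrees/s): [136.94, 136.94, 180, 180, 180, 180].

### API

Orientations are given as a 3x3 rotation matrix whose columns are the frame's x, y, z axes.
In Python, from rig import status, vision, env gives the robot as it stands.
- The arm moves only by the tool send_rows, never from a script. Its argument "targets" is a list of rows, each a list of 7 numbers: the shift along the tool's x, y, z in units of 50 mm (1.0 is 50 mm), then the turn, a rotation vector about the tool's x, y, z in units of 8 degrees (1.0 is 8 degrees), then the finger opening in mm, from 0 to 85.4. A call has 1 to 5 rows; each row is the pose to reach, as a shift and turn from the pose commanded when the call began, along the tool's axes at that moment; what a row does not reach only later rows make up. A row lasts 1/8 s, in which the tool goes at most 62.5 mm and 10.7 degrees, less where a joint would pass 70% of its speed; a pose out of reach is approached as far as the arm can. A call with a gripper value outside its range is refused whole. The fingers move at their own pace and stop on an object; "grip_force" is the grip in N (left out, the last holds). Time passes only in rows, so rows that repeat a pose let the fingers close. It gives the time, the measured TCP pose, the force and the opening at its end, in the units of the state.
- status.observe(): the state, without advancing time (a new reading comes with each control period).
- vision.get_image(name): name is "side" or "top"; returns (picture, depth): 384x512x3 uint8, red, green, blue; 384x512 float32, m along the optical axis (not along the pixel's ray), 0 where there is no reading.
- vision.camera_model(name): a dict with "camera_matrix" (3x3 intrinsics, pixels), "view" (4x4, takes a point from world to camera coordinates). Camera axes: x right, y down, z forward; pixel columns grow to the right and rows downward; lengths in m; the calibration is good to about 2 mm. A picture is of the moment at which its call begins. camera_model takes no time and is no camera call.
- env.close_job(): hands the job in, once; it reports no verdict.
Trained networks look in the newest picture that a camera, given by its name, has taken for a name from the list of things; names that differ only in an ending like _2 or _b are one class to them, and where a whole thing is asked for, a point or a joint stands for the part that bears it (a point fixed in the world has none). Each returns a list of dicts, best first, with "p" (0 to 1); they miss things now and then, are a little off and sometimes report something else, mostly with a low value. They report only what shows in the picture. A call takes as long as a camera call. They do not tell look-alikes from the thing itself.
- vision.masks_of(camera, label): "pixels" (384x512 bool, what is visible of it) and "extent" ([left, top, right, bottom] in pixels, round what is visible of it).
The state is a dict: "time_s": time; "q": joint angles; "qvel": joint speeds; "joint_efforts": joint torques, N m; "position": TCP position; "tool_rot": TCP orientation; "ft_force": force on the tool from outside, world axes, zero at the start; "wrist_torque": the same for the moment, N m; "grip_width": finger opening in m.
Only numpy, scipy, OpenCV 4.12 (cv2) and the standard library are available. Lean on these libraries where they do the work, as an engineer would, in place of code of your own. Each camera call takes 0.05 s, during which the arm holds its last target.

## Working session

There is one attempt and no reset: what is moved stays moved. The work goes in short steps, Python scripts to look and compute and a tool call to move; the robot and the scene stay as the last step left them, time stands still between calls to the robot, and variables do not carry over. Pictures are saved under pics/ and viewed, and the job is handed in when it is done.

Besides the shell and the picture viewer there is one more tool, called after "Call:" as a command line: name --pt "numbers of a row" for each row, then --argument value for the rest. send_rows: Moves the arm, as the interface text tells. Its arguments: {"type":"object","properties":{"targets":{"type":"array","items":{"type":"array","items":{"type":"number"}}},"grip_force":{"type":"number"}},"required":["targets"]}

```bash
ls; mkdir -p pics; python3 - <<'E'
from rig import status,vision,env
import cv2,json
s=status.observe();print(s)
for n in("side","top"):
    im,d=vision.get_image(n)
    cv2.imwrite(f"pics/{n}0.png",im[:,:,::-1])
    m=vision.camera_model(n);print(n,m)
E
```

```text
pics
{'time_s': 0.0, 'q': array([-7.70224227e+01,  2.18426761e+01,  7.43860371e+01,  8.99346253e-04,
        8.38600605e+01, -1.23346013e+01]), 'qvel': array([-0.0294596 ,  0.05024661,  0.00800698, -0.02708211,  0.01768935,
       -0.01846051]), 'joint_efforts': array([ 1.06987170e-04, -4.48462272e+01, -2.31281716e+01, -1.62318720e-04,
        4.85858196e-03,  2.09554963e-05]), 'position': array([ 0.23509397, -0.49688439,  0.23068844]), 'tool_rot': array([[ 9.03992472e-01,  4.27548243e-01, -3.32738979e-04],
       [ 4.27548232e-01, -9.03991272e-01,  1.51332372e-03],
       [ 3.46225765e-04, -1.51029521e-03, -9.99998800e-01]]), 'ft_force': array([-1.01660607, -0.19461858, -0.69286197]), 'wrist_torque': array([-0.01592864,  0.00794001,  0.00067057]), 'grip_width': 0.08535050017368712}
side {'camera_matrix': array([[450.26077716,   0.        , 263.35866072],
       [  0.        , 450.26077716, 190.64893925],
       [  0.        ,   0.        ,   1.        ]]), 'view': array([[-0.64550256, -0.76370809,  0.00874064,  0.352699  ],
       [-0.58468757,  0.48676274, -0.64900114,  0.38297194],
       [ 0.49139281, -0.42404244, -0.76073722,  1.16405461],
       [ 0.        ,  0.        ,  0.        ,  1.        ]])}
top {'camera_matrix': array([[466.09180272,   0.        , 257.15256118],
       [  0.        , 466.09180272, 188.99304255],
       [  0.        ,   0.        ,   1.        ]]), 'view': array([[ 0.01547908, -0.99984359, -0.0085556 , -0.0106584 ],
       [-0.99799055, -0.01492345, -0.06158043,  0.56917031],
       [ 0.06144312,  0.00949161, -0.99806546,  1.57452497],
       [ 0.        ,  0.        ,  0.        ,  1.        ]])}
```

View pics/side0.png

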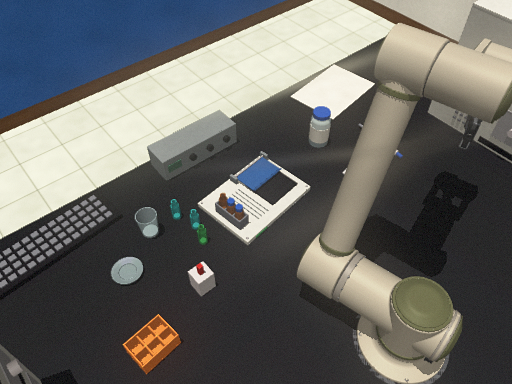

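View pics/top0.png

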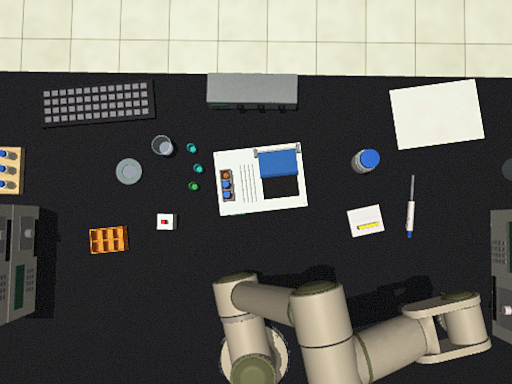

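```bash
cat > h.py <<'E'
import numpy as np,cv2
from rig import status,vision,env
def cam(n):
    m=vision.camera_model(n);return np.array(m["camera_matrix"]),np.array(m["view"])
def pts(n,mask,d):
    K,V=cam(n);v,u=np.nonzero(mask&(d>0));z=d[v,u]
    P=np.stack([(u-K[0,2])*z/K[0,0],(v-K[1,2])*z/K[1,1],z],1)
    return (P-V[:3,3])@V[:3,:3]
def proj(n,P):
    K,V=cam(n);P=np.atleast_2d(P);c=P@V[:3,:3].T+V[:3,3];q=c@K.T;return q[:,:2]/q[:,2:]
def ray(n,u,v):
    K,V=cam(n);R=V[:3,:3];o=-R.T@V[:3,3];d=R.T@np.array([(u-K[0,2])/K[0,0],(v-K[1,2])/K[1,1],1.]);return o,d
def atz(n,u,v,z):
    o,d=ray(n,u,v);return o+d*(z-o[2])/d[2]
def two(a,b):  # a=(cam,u,v)
    o1,d1=ray(*a);o2,d2=ray(*b)
    t=np.linalg.lstsq(np.stack([d1,-d2],1),o2-o1,rcond=None)[0]
    p,q=o1+d1*t[0],o2+d2*t[1];return (p+q)/2,np.linalg.norm(p-q)
def crop(im,x0,y0,x1,y1,f,name):
    cv2.imwrite(name,cv2.resize(im[y0:y1,x0:x1,::-1],None,fx=f,fy=f,interpolation=cv2.INTER_CUBIC))
E
python3 - <<'E'
from h import *
np.set_printoptions(precision=4,suppress=True)
for n in("top","side"):
    im,d=vision.get_image(n)
    if n=="top":
        crop(im,205,130,315,225,6,"pics/tray.png");crop(im,335,190,425,250,7,"pics/strip.png")
        crop(im,150,200,185,240,12,"pics/stand.png")
    else: crop(im,185,140,320,250,5,"pics/trays.png")
    for l in("rod","stand","vial","capped1","strip","tray","pad","cover"):
        for r in vision.masks_of(n,l)[:5]:
            m=r["pixels"];P=pts(n,m,d)
            print(n,l,round(r["p"],2),r["extent"],m.sum(),np.median(P,0) if len(P) else None, P.max(0) if len(P) else None,P.min(0) if len(P) else None)
E
```

```text
top stand 0.71 [262.8, 174.7, 302.9, 200.7] 741 [ 0.5796 -0.0803  0.027 ] [ 0.6185 -0.0214  0.037 ] [ 0.5385 -0.1448  0.016 ]
top stand 0.53 [161.6, 211.4, 180.9, 230.4] 239 [0.4562 0.2903 0.0702] [0.4795 0.3237 0.1085] [0.4326 0.2733 0.0007]
top vial 0.5 [219.0, 172.1, 231.4, 176.8] 62 [0.6125 0.103  0.0839] [0.6265 0.1169 0.1044] [0.6027 0.0915 0.025 ]
top vial 0.27 [347.5, 204.4, 386.6, 236.1] 859 [ 0.4692 -0.3729  0.0046] [ 0.5213 -0.3129  0.0461] [ 0.4139 -0.4351 -0.0086]
top capped1 0.62 [222.8, 181.2, 229.7, 190.7] 67 [0.5788 0.0985 0.0985] [0.5935 0.1127 0.1091] [0.5686 0.0869 0.0336]
top capped1 0.6 [225.4, 192.8, 231.4, 197.3] 35 [0.5463 0.0941 0.1009] [0.5561 0.1037 0.1091] [0.5369 0.0853 0.0826]
top strip 0.92 [344.3, 204.3, 383.8, 238.5] 905 [ 0.4688 -0.3728  0.0044] [ 0.5213 -0.3118  0.0461] [ 0.4139 -0.4378 -0.0086]
top strip 0.45 [152.3, 135.4, 172.7, 154.9] 318 [0.7147 0.3244 0.0339] [0.7402 0.3459 0.0883] [ 0.6787  0.2841 -0.0046]
top tray 0.62 [213.8, 144.0, 307.4, 214.2] 5273 [ 0.6066 -0.0171  0.0239] [0.7335 0.1481 0.0928] [ 0.4856 -0.1691 -0.0088]
top pad 0.74 [
[... 987 characters left out ...]
45.7, 225.3] 104 [0.5378 0.1027 0.0878] [0.5564 0.1113 0.1064] [0.5304 0.0887 0.0593]
side capped1 0.57 [227.1, 198.9, 237.0, 214.0] 122 [0.5727 0.1061 0.0861] [0.5883 0.1161 0.1059] [0.5612 0.0876 0.0514]
side strip 0.37 [232.7, 204.0, 242.7, 223.3] 115 [0.5374 0.1022 0.0849] [0.5564 0.1113 0.1064] [0.5301 0.0871 0.0553]
side tray 0.75 [256.0, 170.8, 297.2, 204.7] 788 [ 0.5781 -0.0774  0.0272] [ 0.6284 -0.0121  0.0442] [ 0.5322 -0.149   0.0166]
side tray 0.65 [198.4, 153.1, 310.3, 243.0] 4938 [ 0.5866 -0.0058  0.0234] [0.7434 0.1508 0.107 ] [ 0.4755 -0.188  -0.002 ]
side cover 0.85 [236.8, 157.3, 282.2, 190.8] 767 [ 0.6556 -0.0698  0.036 ] [ 0.7092 -0.0032  0.0443] [ 0.6035 -0.1506  0.0182]
```

View pics/tray.png

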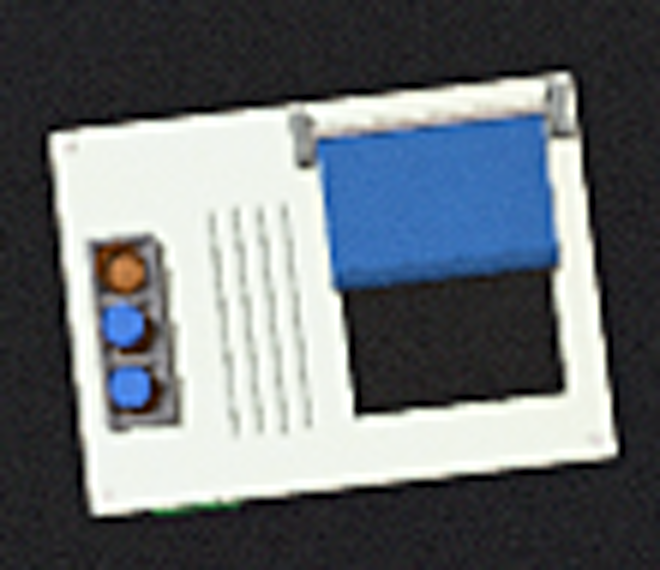

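View pics/strip.png

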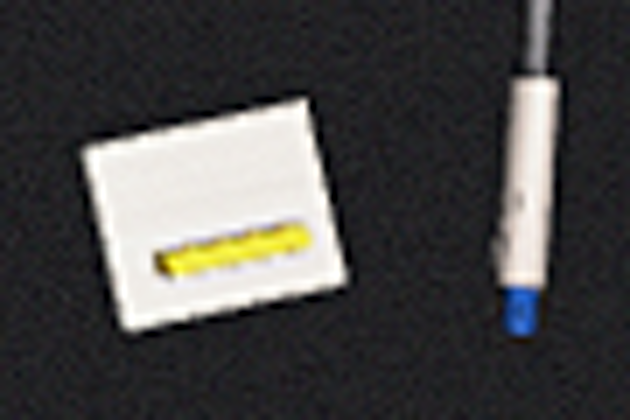

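View pics/stand.png

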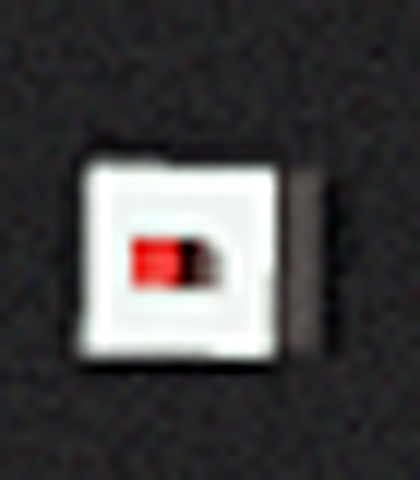

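View pics/trays.png

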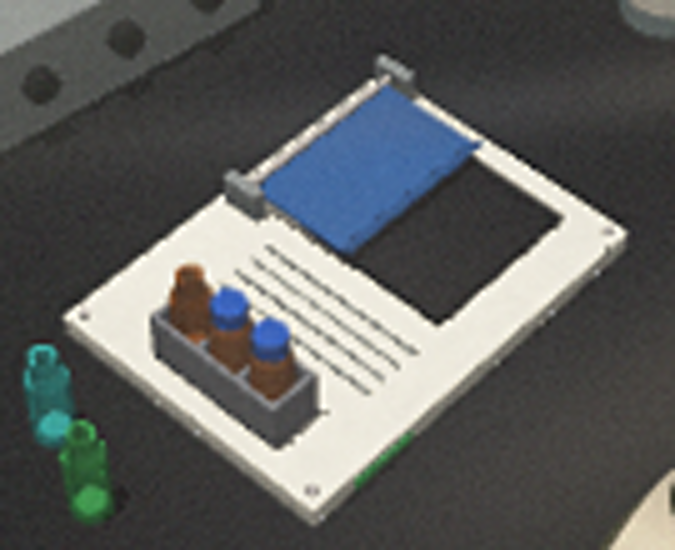

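```bash
cat > fit.py <<'E'
from h import *
from scipy.optimize import minimize
def box(lo,hi):
    return np.array([[x,y,z] for x in(lo[0],hi[0]) for y in(lo[1],hi[1]) for z in(lo[2],hi[2])],float)
def place(V,p):
    c,s=np.cos(p[2]),np.sin(p[2]);return V@np.array([[c,-s,0],[s,c,0],[0,0,1]]).T+[p[0],p[1],0]
def sil(n,V,win,S=8):
    x0,y0,x1,y1=win
    q=(proj(n,V)-[x0-.5,y0-.5])*S-.5
    h=cv2.convexHull(q.astype(np.float32))
    m=np.zeros(((y1-y0)*S,(x1-x0)*S),np.uint8)
    cv2.fillConvexPoly(m,np.round(h*16).astype(np.int32),255,shift=4)
    return cv2.resize(m,(x1-x0,y1-y0),interpolation=cv2.INTER_AREA)/255.
def fit(V,obs,p0,yaw=True):
    # obs: list of (cam,soft mask full image,win)
    def f(p):
        P=[p[0],p[1],p[2] if yaw else p0[2]]
        e=0
        for n,m,w in obs:
            x0,y0,x1,y1=w;e+=((sil(n,place(V,P),w)-m[y0:y1,x0:x1])**2).sum()
        return e
    s=np.array([[0,0,0],[.006,0,0],[0,.006,0],[0,0,.06]][:4 if yaw else 3])[:,:3 if yaw else 2]
    b=None;x=np.array(p0[:3 if yaw else 2],float)
    for k in range(3):
        r=minimize(f,x,method="Nelder-Mead",options=dict(initial_simplex=x+s/2**k,xatol=1e-5,fatol=1e-4,maxiter=300));x=r.x
    return x,r.fun
def soft(v,lo,hi): return np.clip((v.astype(float)-lo)/(hi-lo),0,1)
E
python3 - <<'E'
from fit import *
np.set_printoptions(precision=4,suppress=True)
I={n:np.mean([vision.get_image(n)[0] for _ in range(3)],0) for n in("top","side")}
np.savez("im0.npz",**I)
R=lambda n:I[n][:,:,0];G=lambda n:I[n][:,:,1];B=lambda n:I[n][:,:,2]
# red head
red={n:np.clip((R(n)-np.maximum(G(n),B(n)))/170,0,1) for n in I}
for n,w in(("top",(155,212,178,232)),("side",(190,258,212,285))):
    m=red[n][w[1]:w[3],w[0]:w[2]];print(n,"red max",m.max(),m.sum());
yel={n:np.clip((np.minimum(R(n),G(n))-B(n))/150,0,1) for n in I}
w=(350,215,385,235);m=yel["top"][w[1]:w[3],w[0]:w[2]];print("yel",m.max(),m.sum())
V=box([-.007,-.007,.07],[.007,.007,.104])
O={"top":("top",red["top"],(155,212,178,232)),"side":("side",red["side"],(190,258,212,285))}
for k in(["top"],["side"],["top","side"]): print("rod",k,fit(V,[O[a] for a in k],[.452,.3,0],False))
# strip leaf top
g=I["top"].min(2);w=(340,198,390,243)
lea=np.maximum(soft(I["top"].max(2),40,200),0)
print("strip",fit(box([-.045,-.055,0],[.045,.055,.003]),[("top",lea,w)],[.469,-.373,.2]))
print("bar",fit(box([-.023,-.035,.003],[-.011,.035,.039]),[("top",yel["top"],w)],[.469,-.373,.2]))
E
```

```text
top red max 1.0 18.711764705882352
side red max 1.0 57.87647058823529
yel 1.0 90.14222222222223
rod ['top'] (array([0.4545, 0.3006]), np.float64(6.803102652825836))
rod ['side'] (array([0.4547, 0.2995]), np.float64(16.451999231064974))
rod ['top', 'side'] (array([0.4546, 0.3001]), np.float64(23.86835832372164))
strip (array([ 0.4683, -0.3738,  0.2276]), np.float64(12.352259587658594))
bar (array([ 0.4681, -0.3754,  0.2163]), np.float64(10.369690819770172))
```

```bash
python3 - <<'E'
from fit import *
np.set_printoptions(precision=4,suppress=True)
I=dict(np.load("im0.npz"))
res={}
obs=[]
for n,w in(("top",(205,135,318,222)),("side",(190,145,320,252))):
    x0,y0,x1,y1=w
    im=I[n].min(2).astype(np.float32)[y0:y1,x0:x1]
    S=8
    up=cv2.resize(im,None,fx=S,fy=S,interpolation=cv2.INTER_LINEAR)
    b=(up>(115 if n=="top" else 105)).astype(np.uint8)
    nn,l,st,_=cv2.connectedComponentsWithStats(b)
    k=1+np.argmax(st[1:,4]);pp=cv2.findNonZero((l==k).astype(np.uint8))
    h=cv2.convexHull(pp);m=np.zeros_like(b);cv2.fillConvexPoly(m,h,255)
    m=cv2.resize(m,(x1-x0,y1-y0),interpolation=cv2.INTER_AREA)/255.
    M=np.zeros(I[n].shape[:2]);M[y0:y1,x0:x1]=m
    cv2.imwrite(f"pics/m{n}.png",cv2.resize((M*255).astype(np.uint8)[y0:y1,x0:x1],None,fx=4,fy=4))
    obs.append((n,M,w))
V=box([-.1,-.15,.014],[.12,.15,.02])  # top + rim
for o in([obs[0]],[obs[1]],obs): print([a[0] for a in o],fit(V,o,[.597,-.012,.1]))
E
```

```text
['top'] (array([ 0.5952, -0.012 ,  0.1301]), np.float64(32.92078431372549))
['side'] (array([ 0.589 , -0.0105,  0.1207]), np.float64(182.86914263744714))
['top', 'side'] (array([ 0.5936, -0.0115,  0.1288]), np.float64(331.09048827374085))
```

```bash
python3 - <<'E'
from h import *
I=dict(np.load("im0.npz"))
crop(I["top"],215,165,240,205,15,"pics/rackt.png");crop(I["side"],210,185,255,235,12,"pics/racks.png")
E
```

```text
[ WARN:0@0.565] global loadsave.cpp:1063 imwrite_ Unsupported depth image for selected encoder is fallbacked to CV_8U.
```

View pics/mside.png

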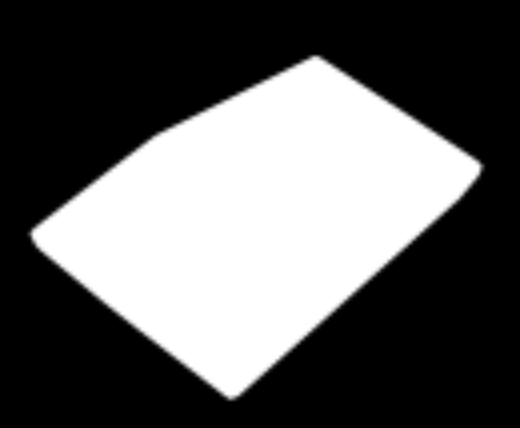

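View pics/racks.png

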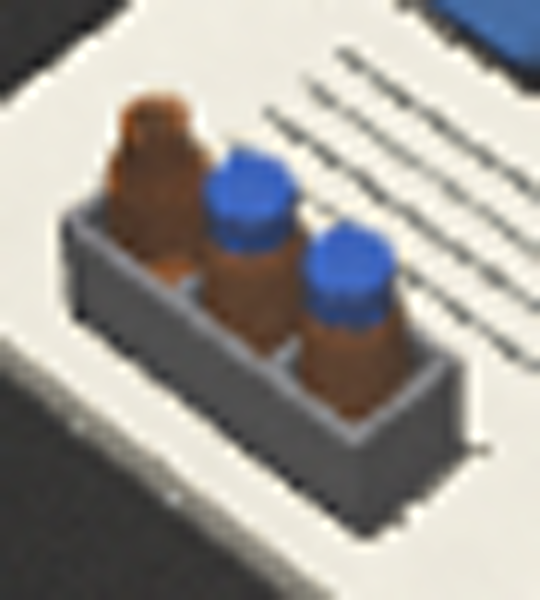

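View pics/rackt.png

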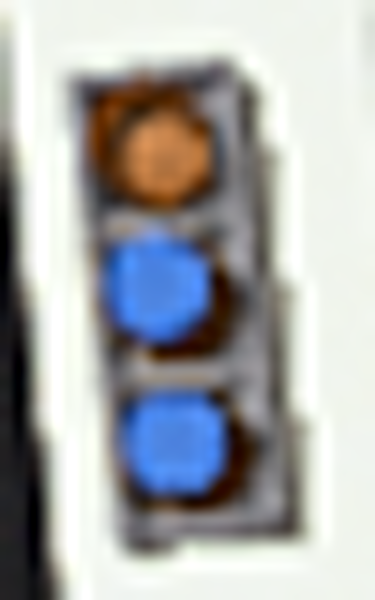

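```bash
python3 - <<'E'
from fit import *
np.set_printoptions(precision=4,suppress=True)
I=dict(np.load("im0.npz"))
print("rim",two(("top",223.8,173.4),("side",222.6,193.25)))
cs={}
for n,w in(("top",(218,165,235,202)),("side",(220,195,248,215))):
    x0,y0,x1,y1=w;im=I[n][y0:y1,x0:x1];b=np.clip((im[:,:,2]-im[:,:,0])/130,0,1);b[b<.3]=0
    nn,l,st,_=cv2.connectedComponentsWithStats((b>0).astype(np.uint8))
    for k in range(1,nn):
        if st[k,4]<15: continue
        v,u=np.nonzero(l==k);wt=b[v,u];c=((u*wt).sum()/wt.sum()+x0,(v*wt).sum()/wt.sum()+y0);cs.setdefault(n,[]).append(c)
print(cs)
a=sorted(cs["top"],key=lambda c:c[1]);b=sorted(cs["side"],key=lambda c:c[1])
for p,q in zip(a,b): print(two(("top",*p),("side",*q)))
for T in([.5952,-.012,.1301],[.5936,-.0115,.1288],[.589,-.0105,.1207]):
    print(T,place(np.array([[.034,.115,.1],[0,.115,.1],[-.034,.115,.1],[.02,-.065,.026]]),T))
# tray corners from side pic
T=[.5952,-.012,.1301]
for n in I:
    im=np.ascontiguousarray(I[n][:,:,::-1].astype(np.uint8));f=5
    x0,y0,x1,y1=(205,135,318,222) if n=="top" else (190,145,320,252)
    c=cv2.resize(im[y0:y1,x0:x1],None,fx=f,fy=f,interpolation=cv2.INTER_CUBIC)
    def dr(P,col):
        q=((proj(n,place(np.array(P,float),T))-[x0-.5,y0-.5])*f).astype(int);cv2.polylines(c,[q],True,col,1)
    dr([[-.1,-.15,.02],[.12,-.15,.02],[.12,.15,.02],[-.1,.15,.02]],(0,0,255))
    dr([[-.053,.096,.06],[.053,.096,.06],[.053,.134,.06],[-.053,.134,.06]],(0,255,0))
    dr([[-.062,-.126,.026],[.01,-.126,.026],[.01,-.004,.026],[-.062,-.004,.026]],(255,0,255))
    t=np.linspace(0,6.28,24)
    dr(np.stack([.034+.009*np.cos(t),.115+.009*np.sin(t),0*t+.098],1),(255,255,0))
    cv2.imwrite(f"pics/ov_{n}.png",c)
E
```

```text
rim (array([0.6123, 0.1053, 0.1056]), np.float64(0.0014413007118298353))
{'top': [(np.float64(224.95217778909833), np.float64(183.60462302598066)), (np.float64(226.1580762598199), np.float64(193.96774605607715))], 'side': [(np.float64(230.34532036229453), np.float64(200.8519288829252)), (np.float64(238.59927224611312), np.float64(206.92074098577572))]}
(array([0.5799, 0.1016, 0.0975]), np.float64(0.0013623493105880998))
(array([0.5462, 0.097 , 0.0975]), np.float64(0.0013694462843506898))
[0.5952, -0.012, 0.1301] [[ 0.614   0.1064  0.1   ]
 [ 0.5803  0.102   0.1   ]
 [ 0.5466  0.0976  0.1   ]
 [ 0.6235 -0.0739  0.026 ]]
[0.5936, -0.0115, 0.1288] [[ 0.6125  0.1069  0.1   ]
 [ 0.5788  0.1025  0.1   ]
 [ 0.5451  0.0982  0.1   ]
 [ 0.6218 -0.0734  0.026 ]]
[0.589, -0.0105, 0.1207] [[ 0.6089  0.1078  0.1   ]
 [ 0.5752  0.1037  0.1   ]
 [ 0.5414  0.0996  0.1   ]
 [ 0.6167 -0.0726  0.026 ]]
```

View pics/ov_top.png

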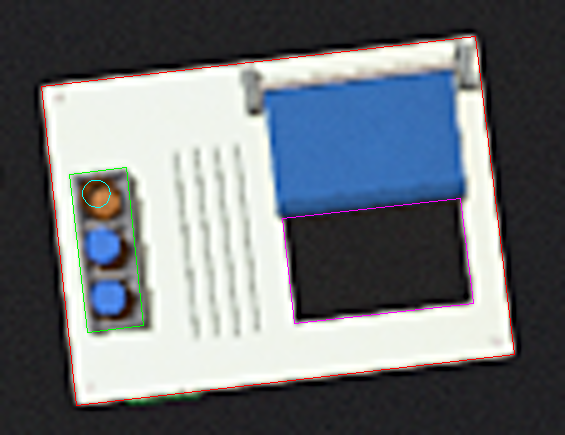

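View pics/ov_side.png

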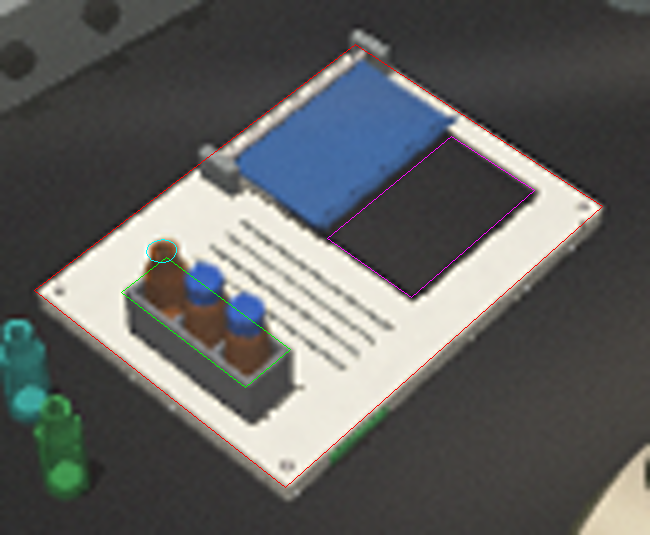

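```bash
cat > go.py <<'E'
import sys
from h import *
from scipy.spatial.transform import Rotation as Ro
def go(x,y,z,yaw,pitch=0):
    s=status.observe();R=np.array(s["tool_rot"]);p=np.array(s["position"])
    T=Ro.from_euler("z",yaw,degrees=True).as_matrix()@np.diag([1,-1,-1.])
    d=R.T@(np.array([x,y,z])-p)/.05
    w=Ro.from_matrix(R.T@T).as_rotvec(degrees=True)/8
    print("t",round(s["time_s"],2),"pos",p.round(4),"yaw",round(np.degrees(np.arctan2(R[1,0],R[0,0])),2),"w",round(s["grip_width"],4),"F",np.round(s["ft_force"],2))
    print("row",[round(float(a),3) for a in np.r_[d,w]])
if __name__=="__main__": go(*[float(a) for a in sys.argv[1:5]])
E
python3 go.py .4546 .300 .22 0
```

```text
t 1.3 pos [ 0.2352 -0.4972  0.2313] yaw 25.32 w 0.0851 F [0.15 0.27 0.63]
row [10.785, -12.536, 0.226, -0.0, -0.0, 3.164]
```

Call:
send_rows --pt "10.79 -12.54 0.23 0 0 3.16 50" --pt "10.79 -12.54 0.23 0 0 3.16 50" --pt "10.79 -12.54 0.23 0 0 3.16 50" --pt "10.79 -12.54 0.23 0 0 3.16 50" --pt "10.79 -12.54 0.23 0 0 3.16 50" --grip_force 40

```text
time_s: 1.92
position: [0.3182, -0.1941, 0.2272]
tool_rot: [[1.0, -0.0, 0.001], [-0.0, -1.0, -0.0], [0.001, 0.0, -1.0]]
ft_force: [2.3, -0.1, 0.6]
grip_width: 0.0501
```

```bash
python3 go.py .4546 .300 .22 0
```

```text
t 1.93 pos [ 0.3182 -0.1941  0.2272] yaw -0.01 w 0.0501 F [ 2.27 -0.14  0.58]
row [2.725, -9.882, 0.14, 0.003, -0.005, -0.001]
```

Call:
send_rows --pt "2.72 -9.88 0.14 0 0 0 50" --pt "2.72 -9.88 0.14 0 0 0 50" --pt "2.72 -9.88 0.14 0 0 0 50" --pt "2.72 -9.88 0.14 0 0 0 50" --pt "2.72 -9.88 0.14 0 0 0 50"

```text
time_s: 2.55
position: [0.4012, 0.1076, 0.223]
tool_rot: [[1.0, 0.001, 0.001], [0.001, -1.0, -0.0], [0.001, 0.0, -1.0]]
ft_force: [1.2, -1.1, 0.4]
grip_width: 0.0501
```

```bash
python3 go.py .4546 .300 .2 0
```

```text
t 2.55 pos [0.4012 0.1076 0.223 ] yaw 0.04 w 0.0501 F [ 1.23 -1.12  0.44]
row [1.071, -3.848, 0.461, 0.001, -0.008, 0.005]
```

Call:
send_rows --pt "1.07 -3.85 0.46 0 0 0 50" --pt "1.07 -3.85 0.46 0 0 0 50" --pt "1.07 -3.85 0.46 0 0 0 50" --pt "1.07 -3.85 0.46 0 0 0 50" --pt "1.07 -3.85 0.46 0 0 0 50"

```text
time_s: 3.18
position: [0.4541, 0.298, 0.1994]
tool_rot: [[1.0, 0.002, -0.001], [0.002, -1.0, -0.0], [-0.001, 0.0, -1.0]]
ft_force: [-0.1, -0.7, -0.7]
grip_width: 0.05
```

```bash
python3 go.py .4546 .300 .077 0; python3 - <<'E'
from h import *
im,d=vision.get_image("side");cv2.imwrite("pics/s1.png",im[:,:,::-1])
crop(im,150,220,260,310,6,"pics/s1c.png")
im,d=vision.get_image("top");crop(im,140,190,220,250,8,"pics/t1c.png")
E
```

```text
t 3.17 pos [0.4541 0.298  0.1994] yaw 0.1 w 0.05 F [-0.08 -0.74 -0.72]
row [0.012, -0.041, 2.448, 0.003, 0.005, 0.012]
```

View pics/s1.png

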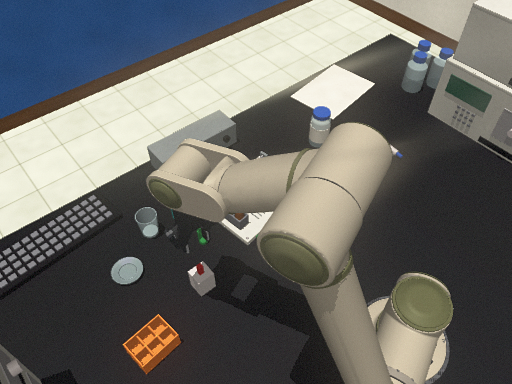

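View pics/s1c.png

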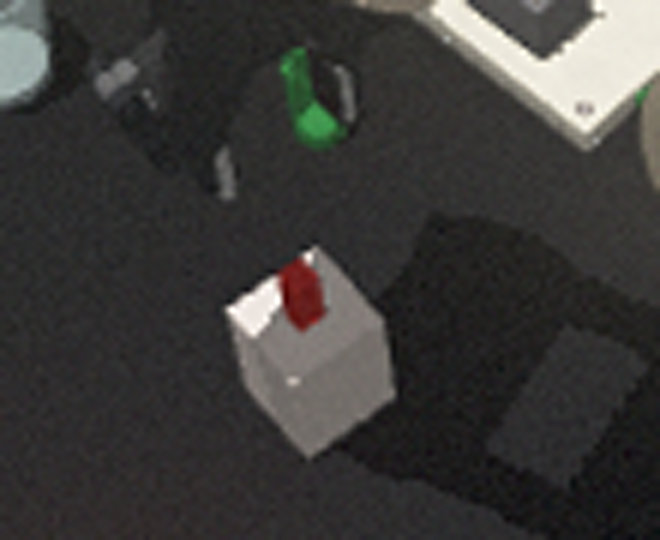

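Call:
send_rows --pt "0 0 1.0 0 0 0 50" --pt "0 0 2.0 0 0 0 50" --pt "0 0 2.46 0 0 0 50" --pt "0 0 2.46 0 0 0 50"

```text
time_s: 3.78
position: [0.4538, 0.2964, 0.0761]
tool_rot: [[1.0, -0.001, -0.002], [-0.001, -1.0, -0.001], [-0.002, 0.001, -1.0]]
ft_force: [-0.2, -0.5, 0.9]
grip_width: 0.05
```

```bash
python3 go.py .4546 .300 .077 0; python3 - <<'E'
from h import *
im,d=vision.get_image("side")
crop(im,150,220,260,310,6,"pics/s2c.png")
E
```

```text
t 3.77 pos [0.4538 0.2964 0.0761] yaw -0.07 w 0.05 F [-0.22 -0.49  0.94]
row [0.016, -0.072, -0.018, 0.008, 0.018, -0.009]
```

View pics/s2c.png

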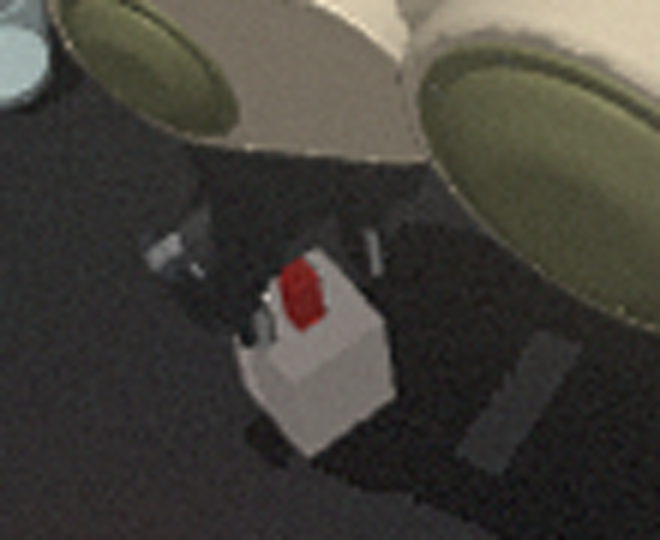

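Call:
send_rows --pt "0.016 -0.07 0 0 0 0 50" --pt "0.016 -0.07 0 0 0 0 50"

```text
time_s: 4.08
position: [0.4556, 0.3017, 0.0779]
tool_rot: [[1.0, 0.001, 0.002], [0.001, -1.0, 0.001], [0.002, -0.001, -1.0]]
ft_force: [0.4, 0.1, 0.0]
grip_width: 0.05
```

```bash
python3 go.py .4546 .300 .077 0;
```

```text
t 4.08 pos [0.4556 0.3017 0.0779] yaw 0.03 w 0.05 F [0.4  0.07 0.  ]
row [-0.021, 0.034, 0.019, -0.006, -0.016, 0.004]
```

Call:
send_rows --pt "0 0 0 0 0 0 30" --pt "0 0 0 0 0 0 10" --pt "0 0 0 0 0 0 10" --pt "0 0 0 0 0 0 10" --grip_force 40

```text
time_s: 4.58
position: [0.4551, 0.3015, 0.077]
tool_rot: [[1.0, 0.001, 0.0], [0.001, -1.0, 0.0], [0.0, -0.0, -1.0]]
ft_force: [-1.3, 0.1, 4.7]
grip_width: 0.0132
```

```bash
cat >> go.py <<'E'
E
cat > avg.py <<'E'
from h import *
def avg(n=6):
    P=[];F=[];Y=[];T=[]
    for i in range(n):
        s=status.observe();P.append(s["position"]);F.append(s["ft_force"]);R=s["tool_rot"];Y.append(np.degrees([np.arctan2(R[1,0],R[0,0]),R[0,2],R[1,2]]));T.append(s["wrist_torque"])
        if i<n-1: vision.get_image("side")
    print("t",round(s["time_s"],2),"P",np.mean(P,0).round(4),"sd",np.std(P,0).round(4),"yaw,tilt",np.mean(Y,0).round(2),"F",np.mean(F,0).round(2),"T",np.mean(T,0).round(3),"w",round(s["grip_width"],4))
if __name__=="__main__":
    import sys;avg(int(sys.argv[1]) if len(sys.argv)>1 else 6)
E
python3 avg.py 8
```

```text
t 4.92 P [0.4551 0.3015 0.077 ] sd [0. 0. 0.] yaw,tilt [0.03 0.02 0.01] F [-1.61 -0.58  5.59] T [-0.088  0.241  0.004] w 0.0131
```

Call:
send_rows --pt "0 0 -0.6 0 0 0 10" --pt "0 0 -1.3 0 0 0 10" --pt "0 0 -2.0 0 0 0 10" --pt "0 0 -2.66 0 0 0 10" --pt "0 0 -2.66 0 0 0 10"

```text
time_s: 5.55
position: [0.4558, 0.3017, 0.2116]
tool_rot: [[1.0, 0.001, 0.004], [0.001, -1.0, 0.002], [0.004, -0.002, -1.0]]
ft_force: [0.0, -0.8, -0.9]
grip_width: 0.0133
```

```bash
python3 avg.py 3; python3 go.py .6135 .1055 .21 0; python3 - <<'E'
from h import *
im,d=vision.get_image("side")
crop(im,150,180,260,270,6,"pics/s3c.png")
E
```

```text
t 5.65 P [0.4553 0.3015 0.2101] sd [0.0005 0.0002 0.0011] yaw,tilt [0.03 0.08 0.03] F [ 0.32 -0.44 -0.78] T [-0.012  0.008 -0.031] w 0.0131
t 5.65 pos [0.4547 0.3013 0.2089] yaw 0.03 w 0.0131 F [-0.07 -0.37 -1.19]
row [3.173, 3.917, -0.024, 0.003, 0.007, 0.004]
```

View pics/s3c.png

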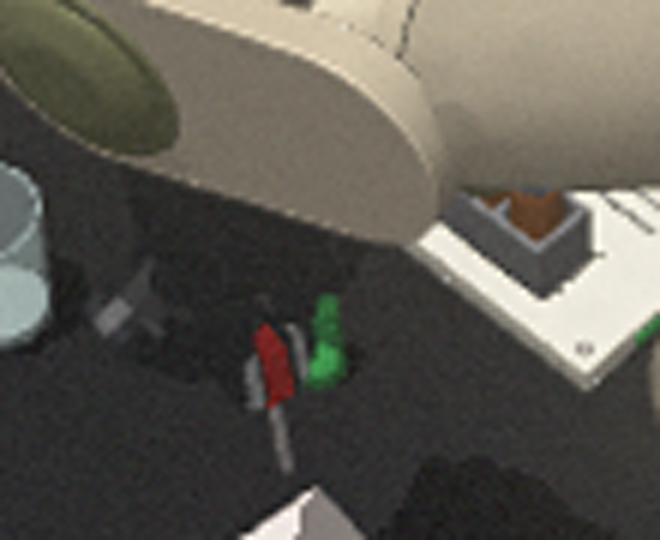

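```bash
python3 - <<'E'
from h import *
print(proj("side",[[.4553,.3015,.143],[.4553,.3015,.203],[.4553,.3015,.237]]))
print((np.array([[268,322],[275,402],[288,470]])/6-.5+[150,180]))
E
```

```text
[[196.78422408 257.42250329]
 [194.24909366 244.31959807]
 [192.71736936 236.40283045]]
[[194.16666667 233.16666667]
 [195.33333333 246.5       ]
 [197.5        257.83333333]]
```

Call:
send_rows --pt "0.8 0.98 0 0 0 0 10" --pt "1.6 1.96 0 0 0 0 10" --pt "2.4 2.94 0 0 0 0 10" --pt "3.18 3.885 0 0 0 0 10" --pt "3.18 3.885 0 0 0 0 10"

```text
time_s: 6.32
position: [0.6158, 0.1036, 0.2071]
tool_rot: [[1.0, -0.004, -0.003], [-0.004, -1.0, -0.0], [-0.003, 0.0, -1.0]]
ft_force: [-0.6, -0.0, -0.9]
grip_width: 0.0135
```

```bash
python3 avg.py 6; python3 go.py .6143 .1073 .21 0; python3 - <<'E'
from h import *
im,d=vision.get_image("side")
cv2.imwrite("pics/s4.png",im[:,:,::-1])
crop(im,190,130,280,230,6,"pics/s4c.png")
im,d=vision.get_image("top")
crop(im,190,140,270,220,7,"pics/t4c.png")
E
```

```text
t 6.58 P [0.6141 0.1067 0.2083] sd [0.0008 0.0017 0.0008] yaw,tilt [-0.02 -0.13  0.01] F [-0.05  0.41 -0.22] T [ 0.012  0.036 -0.013] w 0.0133
t 6.58 pos [0.6134 0.1084 0.2094] yaw 0.12 w 0.0133 F [ 0.06  0.35 -0.09]
row [0.018, 0.023, -0.011, -0.001, 0.006, 0.015]
```

View pics/s4c.png

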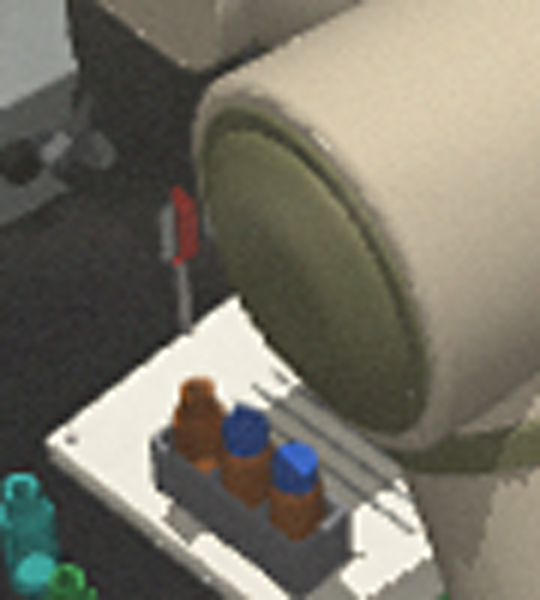

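View pics/t4c.png

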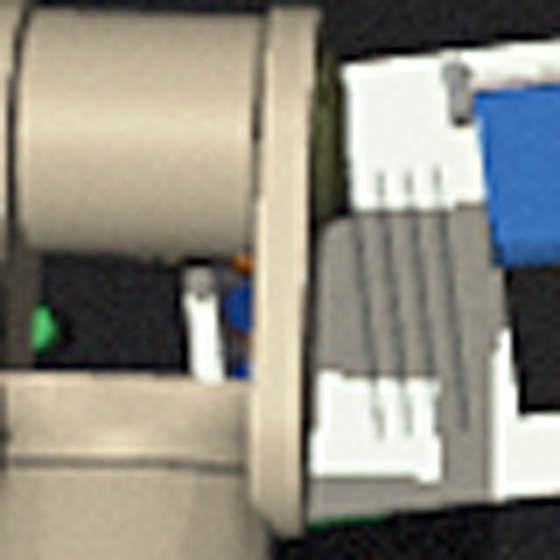

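```bash
python3 - <<'E'
from h import *
for x,y in((.614,.107),(.616,.107),(.614,.109),(.614,.105)):
  print(proj("side",[[x,y,.142],[x,y,.098]]).round(2).tolist())
E
python3 avg.py 4
```

```text
[[220.78, 185.12], [221.71, 194.82]]
[[220.37, 184.73], [221.31, 194.42]]
[[220.22, 185.46], [221.17, 195.14]]
[[221.33, 184.79], [222.24, 194.49]]
t 6.83 P [0.6137 0.1081 0.2099] sd [0.0001 0.0002 0.    ] yaw,tilt [0.11 0.   0.  ] F [ 0.26  0.2  -0.43] T [-0.009 -0.015  0.014] w 0.0134
```

```bash
python3 - <<'E'
from h import *
im=np.mean([vision.get_image("side")[0] for _ in range(4)],0)
np.save("im4.npy",im)
im=im.astype(np.uint8)
crop(im,208,155,238,215,10,"pics/s5c.png")
r=im[:,:,0].astype(int)-im[:,:,2]
print(r[190:202,214:232])
print(im[170:190,214:228].sum(2))
E
```

```text
[[ 16  20  14  15  15  16  15  16  15  15  15  15  15  15  16  16  16  17]
 [ 17  16  16  16  15  16  16  15  14  13  14  15  16  15  15  16  16  16]
 [ 15  16  15  14  16  14  13  13  38  37  31  13  14  15  15  16  16  17]
 [ 14  15  15  15  15  14  42  76  68  77  83  49  12  15  15  15  14  15]
 [ 15  14  15  16  14  16  91  58  51  60  83  72  12  14  14  15  15  16]
 [ 16  16  15  15  15  16 102  59  45  52  75  62  11  14  15  16  16  15]
 [ 17  14  17  15  14  15  72  69  47  51  49  40  38  14  18  20  19  19]
 [ 16  16  15  15  16  46  44  45  44  47  46  45  44  43  18 -17 -17  -6]
 [ 15  16  16  15  18  70  44  37  43  48  46  47  60  51 -15 -54 -54 -45]
 [ 16  16  17  15  26  81  52  44  44  45  48  55  51   6 -50 -61 -59 -59]
 [ 15  15  15  17  27  88  50  48  52  54  56  58  51 -39 -63 -60 -58 -58]
 [ 17  15  21  10   7  53  50  48  53  55  54  55  40 -41 -63 -60 -58 -60]]
[[152 158 170 274 298 210 207 211 209 187 177 186 208 209]
 [160 152 164 260 300 218 206 215 205 177 180 181 192 205]
 [165 175 216 303 311 210 204 189 173 175 177 172 182 195]
 [162 160 184 208 197 
[... 281 characters left out ...]
5 154 153 150 188 309 282 149 160 154 162 154 145]
 [159 157 159 156 152 172 317 284 142 150 156 155 147 156]
 [154 150 161 157 152 175 321 289 156 150 151 124 176 440]
 [159 151 157 154 148 174 308 295 146 139 138 260 586 712]
 [150 150 149 153 155 168 275 291 139 154 392 736 709 707]
 [154 152 159 161 149 162 254 281 182 444 730 723 704 699]
 [157 157 154 159 149 150 211 303 481 713 717 705 704 699]
 [158 151 154 151 138 157 315 426 677 711 702 703 700 702]
 [155 150 143 137 167 413 732 701 708 698 698 702 700 702]
 [153 145 122 174 460 712 717 705 702 700 700 699 697 699]
 [138 147 368 721 703 713 702 700 702 702 701 700 698 695]
 [158 409 740 714 704 703 702 702 700 701 703 700 693 694]]
```

View pics/s5c.png

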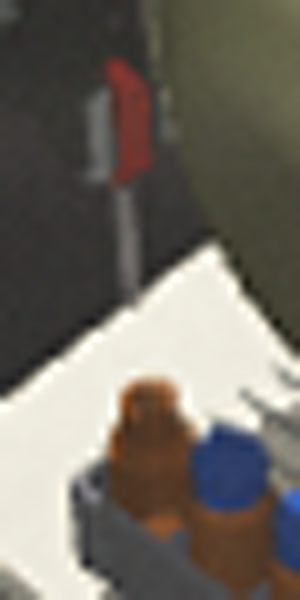

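```bash
python3 - <<'E'
from h import *
for z in(.095,.097,.099,.101): print(z,atz("side",222.5,194.4,z).round(4))
print("tip", [atz("side",220.8,185.0,z).round(4) for z in (.142,.143)])
E
```

```text
0.095 [0.6159 0.1028 0.095 ]
0.097 [0.6145 0.1037 0.097 ]
0.099 [0.6131 0.1047 0.099 ]
0.101 [0.6117 0.1056 0.101 ]
tip [array([0.6143, 0.1067, 0.142 ]), array([0.6136, 0.1071, 0.143 ])]
```

Call:
send_rows --pt "0.01 0.04 0.4 0 0 0 10" --pt "0.01 0.04 0.76 0 0 0 10" --pt "0.01 0.04 0.76 0 0 0 10" --pt "0.01 0.04 0.76 0 0 0 10"

```text
time_s: 7.52
position: [0.615, 0.1053, 0.1726]
tool_rot: [[1.0, 0.001, 0.001], [0.001, -1.0, -0.0], [0.001, 0.0, -1.0]]
ft_force: [-0.8, 0.2, -0.4]
grip_width: 0.0131
```

```bash
python3 avg.py 4; python3 - <<'E'
from h import *
im=np.mean([vision.get_image("side")[0] for _ in range(4)],0)
im=im.astype(np.uint8)
crop(im,208,165,238,215,12,"pics/s6c.png")
print(im[180:196,214:230].sum(2))
r=im[:,:,0].astype(int)-im[:,:,2]
print(r[190:202,214:232])
E
python3 avg.py 1
```

```text
t 7.67 P [0.615  0.1053 0.1726] sd [0.     0.     0.0001] yaw,tilt [ 0.03  0.09 -0.  ] F [ 0.1   0.02 -0.24] T [-0.008  0.006 -0.029] w 0.0129
[[154 156 152 161 267 306 303 157 188 169 155 133 138 238 180 185]
 [163 150 156 152 211 226 193 222 189 136 129 261 596 704 140 169]
 [156 150 155 155 158 155 179 302 216 148 393 737 717 708 366 155]
 [156 150 157 162 154 147 180 313 288 442 731 720 708 712 684 385]
 [150 156 159 156 155 148 162 293 376 723 720 705 704 703 714 689]
 [153 154 150 144 140 162 285 285 380 732 707 701 702 703 707 712]
 [148 150 143 136 156 416 729 266 331 640 706 702 700 705 708 709]
 [149 141 121 176 460 721 722 347 327 637 713 699 698 699 704 704]
 [135 147 367 720 707 716 706 352 302 534 717 700 699 696 699 698]
 [153 407 741 714 704 704 704 454 297 521 722 702 696 694 693 696]
 [434 706 718 707 703 704 698 458 293 524 717 700 692 696 698 694]
 [699 707 704 700 701 702 693 448 297 512 719 700 693 692 693 695]
 [704 700 698 700 702 706 710 567 285 422 658 713 699 694 694 699]
 [699 697 699 697 703 706 623 355 255 297 406 583 713 699 698 699]
 [696 695 694 694 7
[... 444 characters left out ...]
0  59  48  59  84  71  12  15  15  15  16  16]
 [ 16  16  16  16  15  17 102  61  45  51  75  62  10  15  15  16  17  16]
 [ 16  15  16  16  14  15  73  69  48  51  50  39  39  13  18  20  20  18]
 [ 15  16  15  14  16  45  41  47  43  45  47  46  46  42  18 -16 -17  -6]
 [ 15  15  15  14  19  70  46  41  44  45  46  48  61  51 -14 -53 -53 -45]
 [ 16  17  16  14  26  82  48  45  45  47  48  55  52   5 -52 -61 -59 -61]
 [ 16  15  15  19  26  88  52  48  51  58  57  56  50 -39 -64 -59 -59 -59]
 [ 16  17  22  10   6  53  50  50  52  55  57  57  41 -39 -64 -60 -59 -60]]
t 7.88 P [0.6147 0.1053 0.172 ] sd [0. 0. 0.] yaw,tilt [0.03 0.03 0.  ] F [-0.47  0.3  -0.69] T [ 0.033 -0.009 -0.003] w 0.0133
```

View pics/s6c.png

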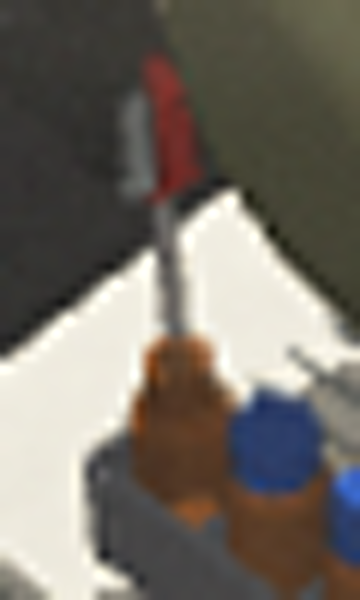

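Call:
send_rows --pt "0.01 0 0.1 0 0 0 10" --pt "0.01 0 0.2 0 0 0 10" --pt "0.01 0 0.3 0 0 0 10" --pt "0.01 0 0.3 0 0 0 10"

```text
time_s: 8.38
position: [0.615, 0.1053, 0.1561]
tool_rot: [[1.0, 0.001, -0.001], [0.001, -1.0, 0.0], [-0.001, -0.0, -1.0]]
ft_force: [0.9, -0.4, -0.5]
grip_width: 0.0133
```

```bash
python3 avg.py 3; python3 - <<'E'
from h import *
im=np.mean([vision.get_image("side")[0] for _ in range(3)],0)
im=im.astype(np.uint8)
crop(im,208,165,238,215,12,"pics/s7c.png")
print(im[186:198,214:230].sum(2))
E
python3 avg.py 1
```

```text
t 8.47 P [0.6151 0.1053 0.1564] sd [0.0001 0.     0.0002] yaw,tilt [ 0.03 -0.03  0.  ] F [ 0.   -0.23  0.14] T [-0.016 -0.035  0.011] w 0.0131
[[157 151 150 127 162 413 727 265 371 731 706 697 699 708 717 688]
 [147 149 124 171 461 721 725 346 326 634 709 700 694 698 710 716]
 [141 144 370 720 702 716 707 352 332 632 714 701 699 695 701 704]
 [151 406 740 714 704 706 701 457 296 533 719 701 695 698 695 695]
 [437 709 719 704 703 704 700 469 298 522 717 699 692 694 695 694]
 [698 710 700 702 702 703 695 448 300 528 716 703 696 688 695 696]
 [702 700 699 701 702 704 704 444 290 424 660 712 697 698 694 696]
 [698 698 699 698 702 710 623 296 293 283 410 585 711 699 699 698]
 [698 693 695 698 698 697 352 201 291 262 261 424 722 702 698 696]
 [697 698 701 697 703 698 267 240 300 282 223 390 738 709 701 698]
 [697 696 697 695 708 710 222 232 252 253 172 264 573 720 659 619]
 [698 696 695 700 697 502 160 180 183 187 168 184 307 567 715 394]]
t 8.62 P [0.6153 0.1053 0.1569] sd [0. 0. 0.] yaw,tilt [0.03 0.02 0.  ] F [ 0.49 -0.14  0.15] T [-0.027 -0.002 -0.023] w 0.0131
```

View pics/s7c.png

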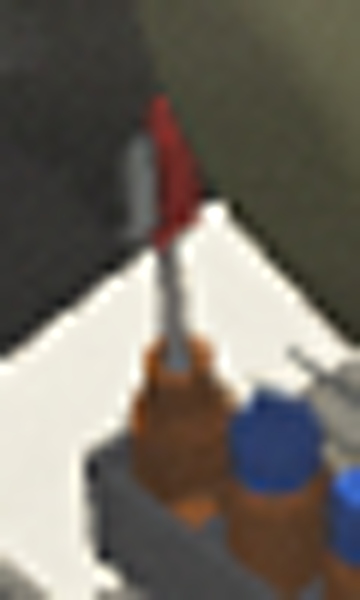

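Call:
send_rows --pt "0 0 0.12 0 0 0 10" --pt "0 0 0.24 0 0 0 10" --pt "0 0 0.36 0 0 0 10" --pt "0 0 0.36 0 0 0 10"

```text
time_s: 9.12
position: [0.6149, 0.1052, 0.138]
tool_rot: [[1.0, 0.001, -0.001], [0.001, -1.0, 0.0], [-0.001, -0.0, -1.0]]
ft_force: [0.8, 0.5, -0.2]
grip_width: 0.0132
```

```bash
python3 avg.py 4; python3 - <<'E'
from h import *
im=vision.get_image("side")[0]
crop(im,208,165,238,215,12,"pics/s8c.png")
E
```

```text
t 9.28 P [0.6151 0.1053 0.1385] sd [0.0001 0.     0.0003] yaw,tilt [ 0.03 -0.02  0.  ] F [ 0.21  0.09 -0.15] T [-0.022  0.013 -0.009] w 0.0134
```

View pics/s8c.png

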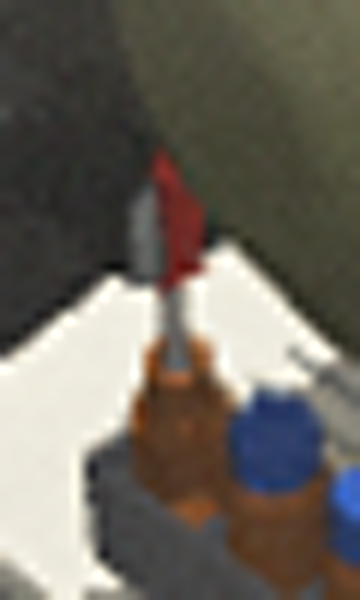

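Call:
send_rows --pt "0 0 0.15 0 0 0 10" --pt "0 0 0.3 0 0 0 10" --pt "0 0 0.45 0 0 0 10" --pt "0 0 0.55 0 0 0 10" --pt "0 0 0.55 0 0 0 10"

```text
time_s: 9.95
position: [0.615, 0.1052, 0.1107]
tool_rot: [[1.0, 0.001, -0.001], [0.001, -1.0, -0.0], [-0.001, 0.0, -1.0]]
ft_force: [-0.0, 0.0, 0.0]
grip_width: 0.0131
```

```bash
python3 avg.py 3
```

```text
t 10.05 P [0.6152 0.1053 0.1111] sd [0.0001 0.     0.0003] yaw,tilt [ 0.03 -0.01 -0.  ] F [-0.12 -0.05 -0.22] T [-0.015 -0.007 -0.002] w 0.0134
```

Call:
send_rows --pt "0 0 0.04 0 0 0 10" --pt "0 0 0.08 0 0 0 10" --pt "0 0 0.12 0 0 0 10" --pt "0 0 0.12 0 0 0 10"

```text
time_s: 10.55
position: [0.6156, 0.1053, 0.1059]
tool_rot: [[1.0, 0.001, 0.002], [0.001, -1.0, -0.0], [0.002, 0.0, -1.0]]
ft_force: [-0.2, -0.1, 4.9]
grip_width: 0.0132
```

```bash
python3 avg.py 3
```

```text
t 10.65 P [0.6155 0.1053 0.1059] sd [0. 0. 0.] yaw,tilt [ 0.03  0.08 -0.  ] F [-0.39  0.16  5.29] T [ 0.008  0.155 -0.017] w 0.0131
```

Call:
send_rows --pt "0 0 0.03 0 0 0 10" --pt "0 0 0.05 0 0 0 10" --pt "0 0 0.05 0 0 0 10"

```text
time_s: 11.02
position: [0.6165, 0.1053, 0.1058]
tool_rot: [[1.0, 0.001, 0.006], [0.001, -1.0, -0.0], [0.006, 0.0, -1.0]]
ft_force: [-2.8, -0.8, 19.5]
grip_width: 0.0134
```

```bash
python3 avg.py 2; python3 - <<'E'
from h import *
im=vision.get_image("side")[0]
crop(im,208,165,238,215,12,"pics/s9c.png")
E
```

```text
t 11.07 P [0.6165 0.1053 0.1058] sd [0. 0. 0.] yaw,tilt [ 0.04  0.32 -0.01] F [-2.83 -0.69 19.26] T [ 0.016  0.578 -0.007] w 0.0135
```

View pics/s9c.png

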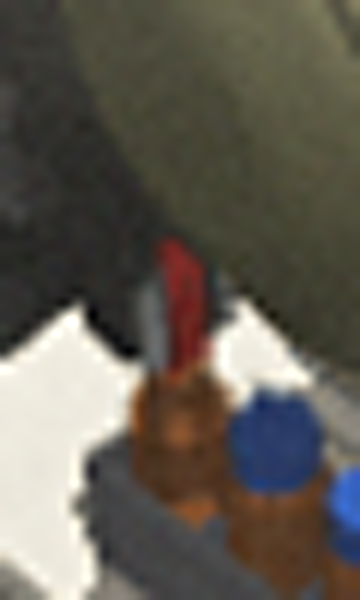

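Call:
send_rows --pt "0 0 -0.05 0 0 0 13" --pt "0 0 -0.05 0 0 0 30" --pt "0 0 -0.05 0 0 0 40" --pt "0 0 -0.05 0 0 0 40"

```text
time_s: 11.62
position: [0.6151, 0.1052, 0.1048]
tool_rot: [[1.0, 0.001, -0.001], [0.001, -1.0, 0.0], [-0.001, -0.0, -1.0]]
ft_force: [-0.0, 0.0, -0.1]
grip_width: 0.04
```

Call:
send_rows --pt "0 0 -0.5 0 0 0 40" --pt "0 0 -1.2 0 0 0 40" --pt "0 0 -2.2 0 0 0 40" --pt "0 0 -2.2 0 0 0 40"

```text
time_s: 12.12
position: [0.6165, 0.1053, 0.2191]
tool_rot: [[1.0, 0.001, 0.008], [0.001, -1.0, -0.0], [0.008, 0.0, -1.0]]
ft_force: [0.3, -1.0, 0.1]
grip_width: 0.0399
```

```bash
python3 avg.py 2; python3 - <<'E'
from h import *
im=vision.get_image("side")[0]
crop(im,208,165,258,225,10,"pics/s10c.png")
im=vision.get_image("top")[0];cv2.imwrite("pics/t10.png",im[:,:,::-1])
E
python3 go.py .4683 -.3745 .2 12.8
```

```text
t 12.18 P [0.616  0.1053 0.2178] sd [0.0005 0.     0.0013] yaw,tilt [ 0.04  0.31 -0.  ] F [ 0.3  -0.55 -0.51] T [-0.017 -0.001  0.031] w 0.0403
t 12.28 pos [0.6147 0.1053 0.214 ] yaw 0.03 w 0.0398 F [-0.06  0.99 -1.18]
row [-2.933, 9.594, 0.285, -0.002, 0.015, -1.596]
```

View pics/s10c.png

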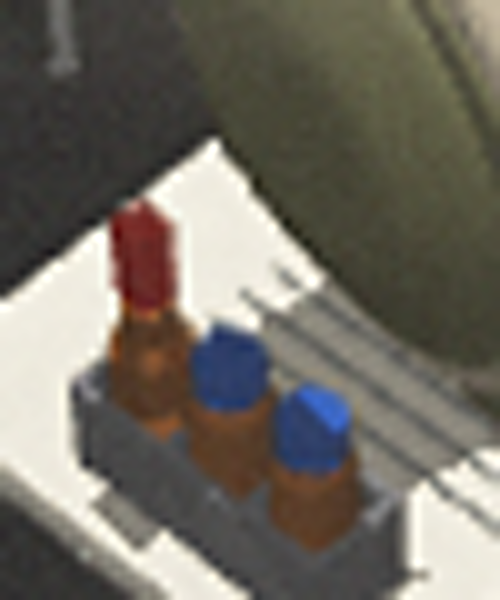

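```bash
python3 - <<'E'
from h import *
im=vision.get_image("side")[0];cv2.imwrite("pics/s11.png",im[:,:,::-1])
print(proj("side",[[.452,-.378,.039]]))
E
python3 go.py .4517 -.3783 .16 102.8
```

```text
[[367.24345191 163.74989803]]
t 12.32 pos [0.6147 0.1053 0.2137] yaw 0.03 w 0.04 F [-0.12  1.08  0.23]
row [-3.262, 9.669, 1.082, -0.018, 0.014, -12.846]
```

View pics/s11.png

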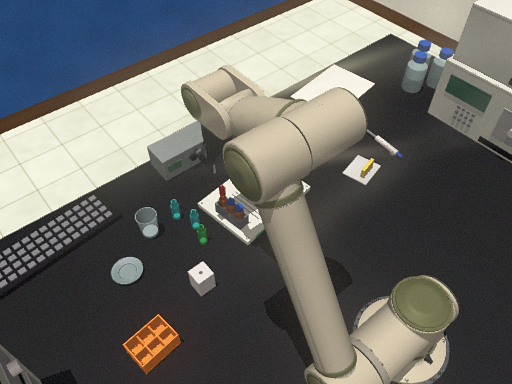

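View pics/t10.png

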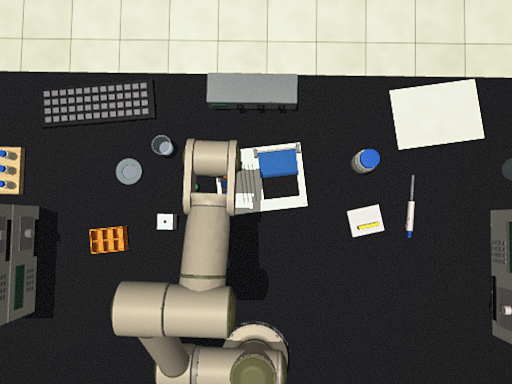

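Both cameras now see the strip (side ≈ (362,170), top ≈ (366,222)); the vial in the far cell carries the rod. I fit the strip jointly in both views.

```bash
python3 - <<'E'
from fit import *
np.set_printoptions(precision=4,suppress=True)
I={n:np.mean([vision.get_image(n)[0] for _ in range(2)],0) for n in("top","side")}
W={"top":(340,198,390,243),"side":(335,148,390,190)}
yel={n:np.clip((np.minimum(I[n][:,:,0],I[n][:,:,1])-I[n][:,:,2])/150,0,1) for n in I}
lea={n:soft(I[n].max(2),60,200) for n in I}
B=box([-.023,-.035,.003],[-.011,.035,.039]);L=box([-.045,-.055,0],[.045,.055,.003])
for k in(["top"],["side"],["top","side"]):
    print(k,"bar",fit(B,[(n,yel[n],W[n]) for n in k],[.468,-.375,.22]))
    if k!=["side"] or 1: print(k,"leaf",fit(L,[(n,lea[n],W[n]) for n in k],[.468,-.375,.22]))
E
```

```text
['top'] bar (array([ 0.4683, -0.3758,  0.215 ]), np.float64(10.313913725490195))
['top'] leaf (array([ 0.4681, -0.3738,  0.2277]), np.float64(10.233745400120831))
['side'] bar (array([ 0.468 , -0.3749,  0.2812]), np.float64(32.191344636678195))
['side'] leaf (array([ 0.4682, -0.3765,  0.229 ]), np.float64(55.385959869241816))
['top', 'side'] bar (array([ 0.4676, -0.3746,  0.2549]), np.float64(45.71645713187235))
['top', 'side'] leaf (array([ 0.4682, -0.3747,  0.2285]), np.float64(73.67980193548007))
```

Call:
send_rows --pt "-3.26 9.67 0.6 0 0 -12.87 50" --pt "-3.26 9.67 0.6 0 0 -12.87 50" --pt "-3.26 9.67 0.6 0 0 -12.87 50" --pt "-3.26 9.67 0.6 0 0 -12.87 50" --pt "-3.26 9.67 0.6 0 0 -12.87 50"

```text
time_s: 13.15
position: [0.5231, -0.1705, 0.1979]
tool_rot: [[0.642, 0.767, -0.0], [0.767, -0.642, 0.0], [0.0, -0.0, -1.0]]
ft_force: [1.1, -0.1, -0.2]
grip_width: 0.0503
```

```bash
python3 go.py .4516 -.3786 .18 103
```

```text
t 13.15 pos [ 0.5231 -0.1705  0.1979] yaw 50.06 w 0.0503 F [ 1.12 -0.14 -0.17]
row [-4.109, 1.576, 0.358, -0.002, -0.001, -6.618]
```

Call:
send_rows --pt "-4.1 1.58 0.36 0 0 -6.6 50" --pt "-4.1 1.58 0.36 0 0 -6.6 50" --pt "-4.1 1.58 0.36 0 0 -6.6 50" --pt "-4.1 1.58 0.36 0 0 -6.6 50" --pt "-4.1 1.58 0.36 0 0 -6.6 50"

```text
time_s: 13.78
position: [0.4502, -0.3792, 0.1791]
tool_rot: [[-0.198, 0.98, -0.001], [0.98, 0.198, 0.001], [0.001, -0.001, -1.0]]
ft_force: [0.5, 1.0, -0.2]
grip_width: 0.0499
```

```bash
python3 avg.py 10;python3 go.py .4516 -.3786 .1 103; python3 - <<'E'
from h import *
im=vision.get_image("side")[0];crop(im,310,100,420,200,6,"pics/s12.png")
E
```

```text
t 14.22 P [ 0.4515 -0.3766  0.18  ] sd [0.0006 0.0011 0.0004] yaw,tilt [ 1.0129e+02 -2.0000e-02  2.0000e-02] F [ 0.4   0.17 -0.13] T [-0.001 -0.002  0.007] w 0.05
t 14.22 pos [ 0.452  -0.3759  0.1803] yaw 101.27 w 0.05 F [0.63 0.23 0.62]
row [-0.051, -0.018, 1.607, 0.0, 0.001, -0.217]
```

View pics/s12.png

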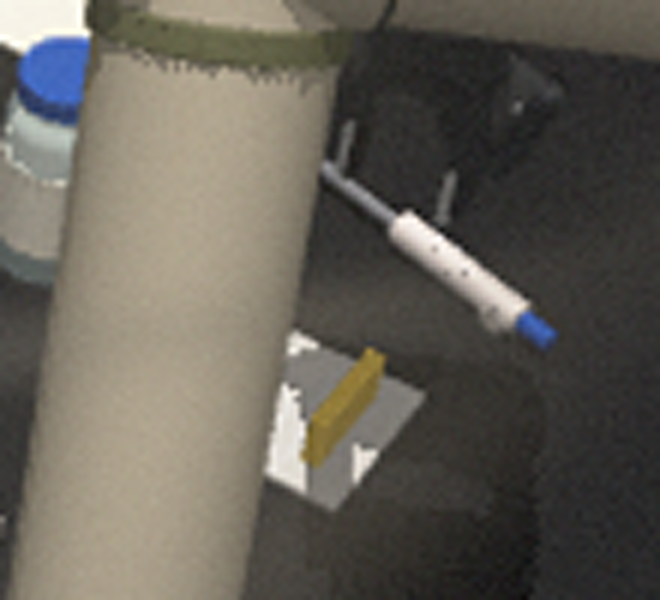

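Call:
send_rows --pt "-0.05 -0.02 1 0 0 -0.22 50" --pt "-0.05 -0.02 2 0 0 -0.22 50" --pt "-0.05 -0.02 2.7 0 0 -0.22 50" --pt "-0.05 -0.02 2.9 0 0 -0.22 50" --pt "-0.05 -0.02 2.9 0 0 -0.22 50"

```text
time_s: 14.9
position: [0.4515, -0.3792, 0.0357]
tool_rot: [[-0.226, 0.974, 0.0], [0.974, 0.226, -0.0], [-0.0, 0.0, -1.0]]
ft_force: [0.8, 0.0, -0.2]
grip_width: 0.05
```

```bash
python3 avg.py 6;python3 go.py .4516 -.3786 .011 103; python3 - <<'E'
from h import *
im=vision.get_image("side")[0];crop(im,310,100,420,200,6,"pics/s13.png")
E
```

```text
t 15.15 P [ 0.4517 -0.3795  0.0365] sd [0.0001 0.0002 0.0004] yaw,tilt [ 1.0306e+02  8.0000e-02 -1.0000e-01] F [ 0.18 -0.34  0.22] T [ 0.002 -0.002  0.022] w 0.05
t 15.15 pos [ 0.4516 -0.3794  0.0365] yaw 103.06 w 0.05 F [ 0.22 -0.7  -0.75]
row [0.017, 0.003, 0.51, 0.007, 0.014, 0.007]
```

View pics/s13.png

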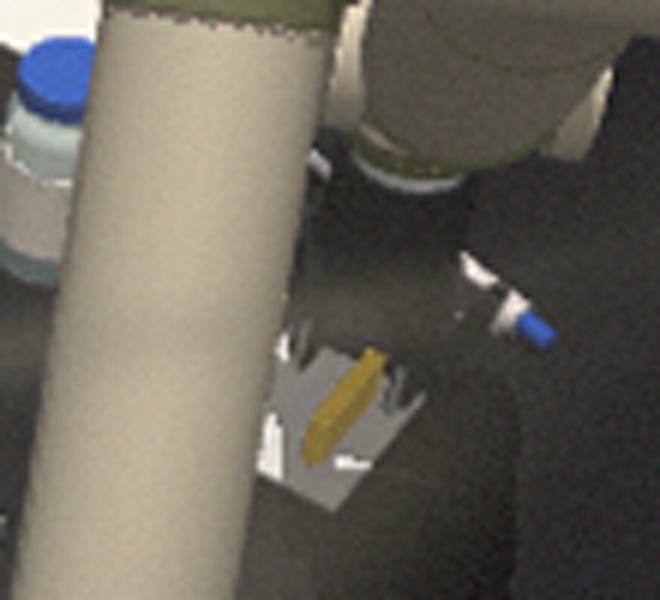

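Call:
send_rows --pt "0.017 0 0.25 0 0 0 50" --pt "0.017 0 0.49 0 0 0 50" --pt "0.017 0 0.49 0 0 0 35" --pt "0.017 0 0.49 0 0 0 18" --pt "0.017 0 0.49 0 0 0 8" --grip_force 80

```text
time_s: 15.82
position: [0.4512, -0.3783, 0.0111]
tool_rot: [[-0.226, 0.974, 0.0], [0.974, 0.226, -0.001], [-0.001, 0.0, -1.0]]
ft_force: [0.1, 0.9, -0.8]
grip_width: 0.0107
```

Call:
send_rows --pt "0 0 0 0 0 0 8" --pt "0 0 0 0 0 0 8" --pt "0 0 0 0 0 0 8"

```text
time_s: 16.2
position: [0.4511, -0.3783, 0.0111]
tool_rot: [[-0.226, 0.974, 0.0], [0.974, 0.226, -0.001], [-0.001, 0.0, -1.0]]
ft_force: [1.0, 1.4, 3.4]
grip_width: 0.0109
```

```bash
python3 avg.py 3
```

```text
t 16.3 P [ 0.4512 -0.3783  0.0111] sd [0. 0. 0.] yaw,tilt [ 1.0306e+02  3.0000e-02 -3.0000e-02] F [0.72 0.73 4.18] T [ 0.085  0.027 -0.03 ] w 0.0108
```

Call:
send_rows --pt "0 0 -0.5 0 0 0 8" --pt "0 0 -1.2 0 0 0 8" --pt "0 0 -2 0 0 0 8" --pt "0 0 -2 0 0 0 8"

```text
time_s: 16.8
position: [0.4517, -0.3791, 0.1132]
tool_rot: [[-0.226, 0.974, 0.003], [0.974, 0.226, -0.004], [-0.005, 0.002, -1.0]]
ft_force: [0.5, -0.4, -1.0]
grip_width: 0.0104
```

```bash
python3 avg.py 3; python3 go.py .5422 -.0845 .11 97.5;  python3 - <<'E'
from h import *
im=vision.get_image("side")[0];crop(im,310,80,420,180,6,"pics/s14.png")
E
```

```text
t 16.9 P [ 0.4512 -0.3784  0.1115] sd [0.0004 0.0005 0.0013] yaw,tilt [ 1.0306e+02  6.0000e-02 -8.0000e-02] F [-0.03 -0.27 -1.23] T [-0.012  0.054 -0.008] w 0.0111
t 16.9 pos [ 0.4507 -0.3778  0.11  ] yaw 103.06 w 0.0111 F [ 0.02 -0.29 -1.33]
row [5.302, 3.108, 0.004, -0.004, -0.007, 0.694]
```

View pics/s14.png

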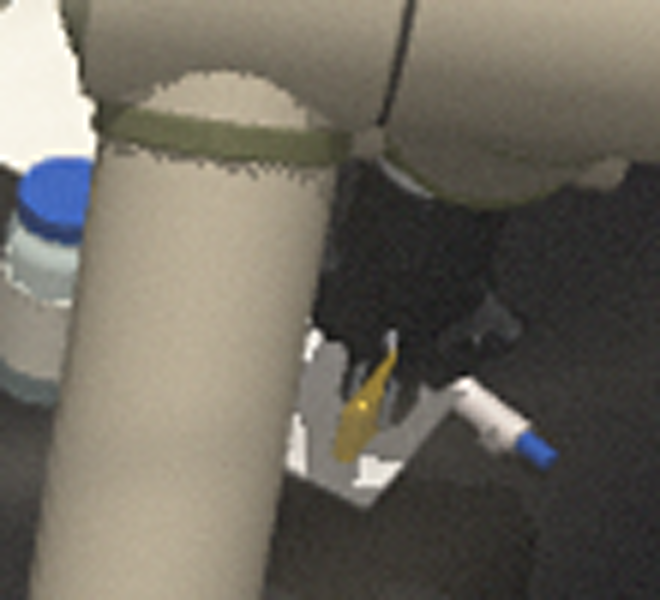

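Call:
send_rows --pt "1.06 0.62 0 0 0 0.69 8" --pt "2.12 1.24 0 0 0 0.69 8" --pt "3.18 1.86 0 0 0 0.69 8" --pt "4.24 2.48 0 0 0 0.69 8" --pt "5.3 3.11 0 0 0 0.69 8"

```text
time_s: 17.58
position: [0.5424, -0.0828, 0.1093]
tool_rot: [[-0.131, 0.991, -0.003], [0.991, 0.131, 0.001], [0.001, -0.002, -1.0]]
ft_force: [-0.2, 0.2, -1.6]
grip_width: 0.0106
```

Call:
send_rows --pt "0 0 0.4 0 0 0 8" --pt "0 0 0.8 0 0 0 8" --pt "0 0 0.8 0 0 0 8" --pt "0 0 0.8 0 0 0 8"

```text
time_s: 18.08
position: [0.5426, -0.0851, 0.0708]
tool_rot: [[-0.131, 0.991, -0.0], [0.991, 0.131, 0.0], [0.0, -0.0, -1.0]]
ft_force: [0.2, -1.0, -0.8]
grip_width: 0.0112
```

```bash
python3 avg.py 8; python3 go.py .5422 -.0845 .05 97.5;  python3 - <<'E'
from h import *
im=vision.get_image("side")[0];crop(im,190,110,320,230,5,"pics/s15.png")
im=vision.get_image("top")[0];crop(im,205,130,325,235,5,"pics/t15.png")
E
```

```text
t 18.43 P [ 0.5428 -0.0851  0.0711] sd [0.0001 0.0001 0.0002] yaw,tilt [ 9.752e+01  3.000e-02 -1.000e-02] F [-0.01 -0.02 -1.16] T [-0.001 -0.002  0.001] w 0.0108
t 18.43 pos [ 0.5427 -0.085   0.0711] yaw 97.53 w 0.0108 F [ 0.15  0.09 -1.57]
row [0.012, -0.009, 0.421, 0.003, 0.002, 0.004]
```

View pics/s15.png

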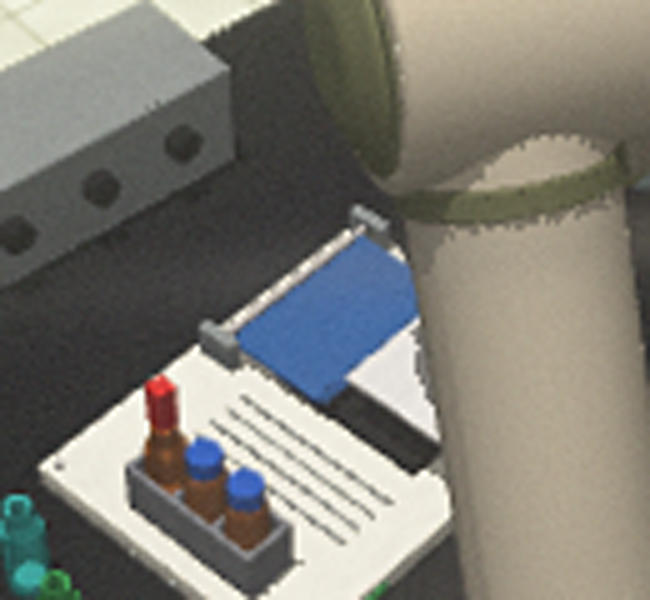

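View pics/t15.png

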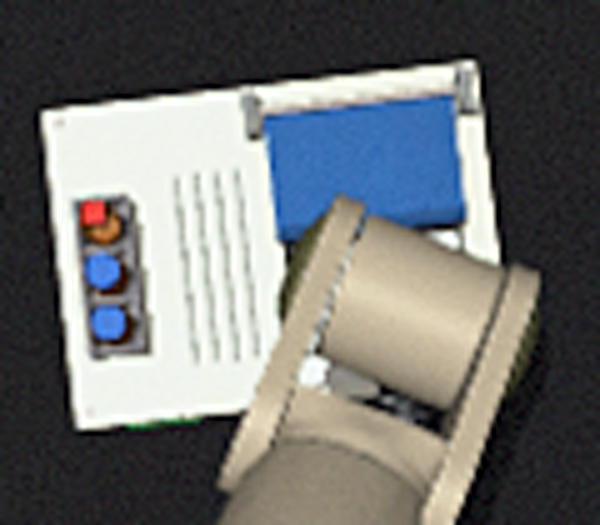

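```bash
python3 - <<'E'
from fit import *
c,s=np.cos(np.radians(7.5)),np.sin(np.radians(7.5))
t=np.array([.5428,-.0851])
X=lambda a,b:[t[0]+a*c-b*s,t[1]+a*s+b*c]
for z in(.058,.060,.062): print(z,proj("side",[[*X(.062,.055),z]]),atz("side",259.1,185.1,z+.003))
print([*X(.062,.055)])
E
```

```text
0.058 [[258.59583049 185.98990778]] [ 0.59692814 -0.0244115   0.061     ]
0.06 [[258.59626994 185.57373376]] [ 0.59558731 -0.02328821  0.063     ]
0.062 [[258.59671033 185.1566678 ]] [ 0.59424648 -0.02216492  0.065     ]
[np.float64(0.5970906408330733), np.float64(-0.02247790870679723)]
```

Call:
send_rows --pt "0 0 0.25 0 0 0 8" --pt "0 0 0.5 0 0 0 8" --pt "0 0 0.65 0 0 0 8" --pt "0 0 0.65 0 0 0 8"

```text
time_s: 19.02
position: [0.5424, -0.0848, 0.0376]
tool_rot: [[-0.131, 0.991, -0.001], [0.991, 0.131, 0.0], [0.001, -0.001, -1.0]]
ft_force: [1.0, -0.2, -1.9]
grip_width: 0.0105
```

```bash
python3 avg.py 6
```

```text
t 19.27 P [ 0.5427 -0.0849  0.0382] sd [0.0002 0.     0.0003] yaw,tilt [97.54 -0.    0.  ] F [ 0.15  0.16 -1.3 ] T [-0.007  0.027 -0.005] w 0.0104
```

Call:
send_rows --pt "0 0 0.02 0 0 0 8" --pt "0 0 0.04 0 0 0 8" --pt "0 0 0.04 0 0 0 8"

```text
time_s: 19.65
position: [0.5427, -0.085, 0.0365]
tool_rot: [[-0.131, 0.991, 0.0], [0.991, 0.131, -0.0], [-0.0, 0.0, -1.0]]
ft_force: [-1.1, 0.5, 2.1]
grip_width: 0.0111
```

```bash
python3 avg.py 6
```

```text
t 19.9 P [ 0.5427 -0.0849  0.0364] sd [0. 0. 0.] yaw,tilt [ 9.754e+01  2.000e-02 -1.000e-02] F [-0.68  0.48  2.23] T [ 0.023  0.052 -0.006] w 0.0106
```

Call:
send_rows --pt "0 0.1 0 0 0 0 8" --pt "0 0.2 0 0 0 0 8" --pt "0 0.3 0 0 0 0 8" --pt "0 0.3 0 0 0 0 8"

```text
time_s: 20.4
position: [0.5583, -0.0829, 0.0363]
tool_rot: [[-0.131, 0.991, 0.001], [0.991, 0.131, -0.0], [-0.0, 0.001, -1.0]]
ft_force: [1.3, 1.0, 1.8]
grip_width: 0.0104
```

```bash
python3 avg.py 4;  python3 - <<'E'
from h import *
im=vision.get_image("side")[0];crop(im,230,145,290,205,10,"pics/s16.png")
im=vision.get_image("top")[0];crop(im,245,140,315,205,9,"pics/t16.png")
E
```

```text
t 20.55 P [ 0.5583 -0.0829  0.0364] sd [0.     0.     0.0001] yaw,tilt [ 9.754e+01  1.000e-01 -1.000e-02] F [1.79 1.13 2.03] T [ 0.151 -0.299  0.003] w 0.0102
```

View pics/s16.png

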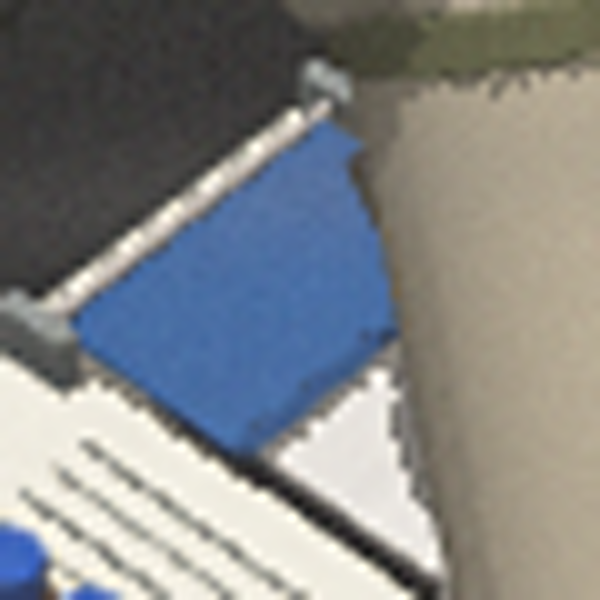

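View pics/t16.png

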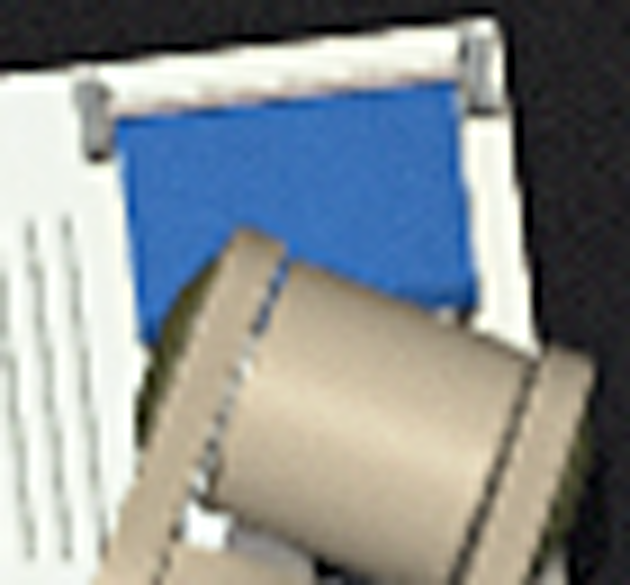

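Call:
send_rows --pt "0 0.08 0 0 0 0 8" --pt "0 0.16 0 0 0 0 8" --pt "0 0.16 0 0 0 0 8"

```text
time_s: 21.02
position: [0.5657, -0.0818, 0.0362]
tool_rot: [[-0.131, 0.991, 0.0], [0.991, 0.131, 0.0], [0.0, 0.0, -1.0]]
ft_force: [-0.9, 0.3, 1.7]
grip_width: 0.011
```

```bash
python3 avg.py 4;  python3 - <<'E'
from h import *
im=vision.get_image("side")[0];crop(im,230,145,290,205,10,"pics/s17.png")
E
```

```text
t 21.18 P [ 0.5657 -0.0818  0.0362] sd [0.     0.     0.0001] yaw,tilt [9.754e+01 2.000e-02 0.000e+00] F [-0.49  1.07  2.21] T [ 0.056  0.013 -0.001] w 0.011
```

View pics/s17.png

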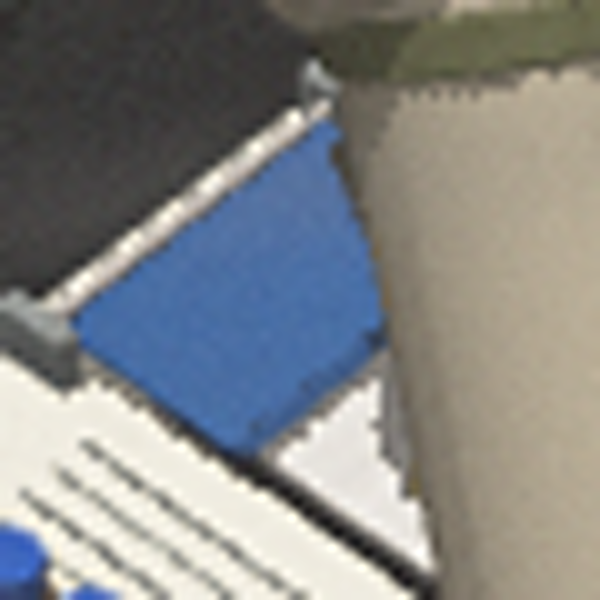

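Call:
send_rows --pt "0 0.1 0 0 0 0 8" --pt "0 0.2 0 0 0 0 8" --pt "0 0.29 0 0 0 0 8" --pt "0 0.29 0 0 0 0 8"

```text
time_s: 21.72
position: [0.5805, -0.0799, 0.0363]
tool_rot: [[-0.131, 0.991, 0.001], [0.991, 0.131, -0.0], [-0.0, 0.001, -1.0]]
ft_force: [1.2, 0.5, 2.5]
grip_width: 0.0109
```

```bash
python3 avg.py 4;  python3 - <<'E'
from h import *
im=vision.get_image("side")[0];crop(im,230,145,290,205,10,"pics/s18.png")
E
```

```text
t 21.88 P [ 0.5805 -0.0799  0.0364] sd [0.     0.     0.0001] yaw,tilt [ 9.754e+01  9.000e-02 -0.000e+00] F [1.73 1.11 2.68] T [ 0.135 -0.205  0.029] w 0.0109
```

View pics/s18.png

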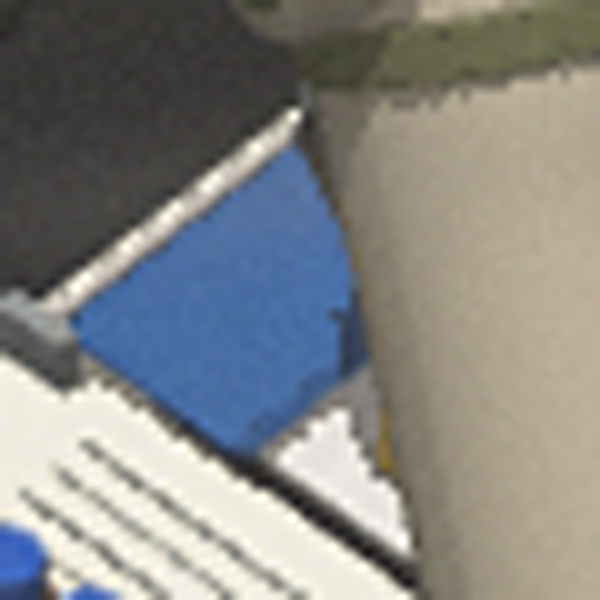

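Call:
send_rows --pt "0 0 0.02 0 0 0 8" --pt "0 0 0.04 0 0 0 8" --pt "0 0 0.06 0 0 0 8" --pt "0 0 0.06 0 0 0 8" --pt "0 0 0.06 0 0 0 8"

```text
time_s: 22.55
position: [0.5803, -0.08, 0.0337]
tool_rot: [[-0.131, 0.991, 0.002], [0.991, 0.131, -0.0], [-0.0, 0.002, -1.0]]
ft_force: [2.8, 2.5, 6.9]
grip_width: 0.0109
```

```bash
python3 avg.py 4
```

```text
t 22.7 P [ 0.5803 -0.08    0.0338] sd [0. 0. 0.] yaw,tilt [ 9.754e+01  9.000e-02 -2.000e-02] F [3.   2.12 6.51] T [ 0.308 -0.447 -0.015] w 0.0107
```

Call:
send_rows --pt "0 0 0.015 0 0 0 8" --pt "0 0 0.015 0 0 0 8" --pt "0 0 0.015 0 0 0 8"

```text
time_s: 23.08
position: [0.5803, -0.08, 0.0331]
tool_rot: [[-0.131, 0.991, 0.002], [0.991, 0.131, -0.0], [-0.001, 0.002, -1.0]]
ft_force: [2.9, 2.6, 7.2]
grip_width: 0.0105
```

```bash
python3 avg.py 4;  python3 - <<'E'
from h import *
im,d=vision.get_image("side");crop(im,190,140,310,230,6,"pics/s19.png")
r=vision.masks_of("side","cover")
for a in r[:1]:
    P=pts("side",a["pixels"],d);A=np.c_[P[:,:2],np.ones(len(P))];k=np.abs(P[:,2]-np.median(P[:,2]))<.008
    c=np.linalg.lstsq(A[k],P[k,2],rcond=None)[0];print("cover slope",c[:2],np.median(P,0))
im,d=vision.get_image("top");crop(im,205,130,325,225,6,"pics/t19.png")
E
```

```text
t 23.23 P [ 0.5803 -0.08    0.0331] sd [0. 0. 0.] yaw,tilt [ 9.754e+01  1.000e-01 -2.000e-02] F [2.82 1.93 7.08] T [ 0.303 -0.402  0.022] w 0.0108
cover slope [-0.01724003 -0.0052119 ] [ 0.65759454 -0.0465099   0.03577996]
```

View pics/s19.png

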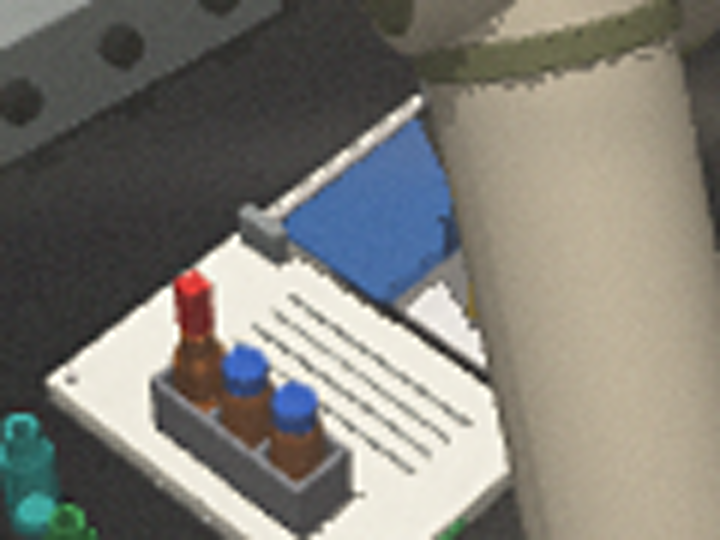

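View pics/t19.png

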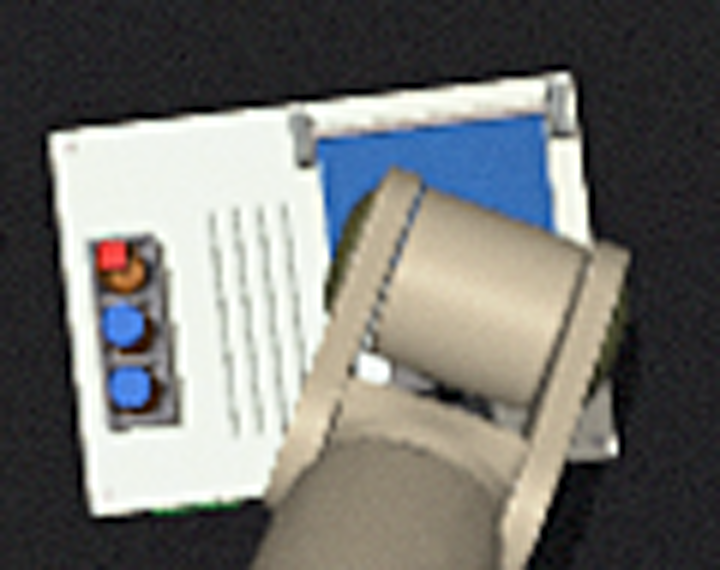

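```bash
python3 -c "
from rig import env
print(env.close_job())"
```

```text
the job is handed in; nothing more can be done
None
```

The job is handed in at about 23 s, with both steps carried out; the hand-in gave no verdict.

**Rod:** I pushed it down into the open amber vial in the far cell until it seated firmly at about 19 N, then let go. The last pictures show it upright with its head on the rim, and the capped vials look unmoved.

**Strip:** I took it by the yellow bar, laid it on the pad and slid it under the cover. From the arm's position, the free edge is about 18 mm under the cover and the strip is centred within about 1 mm. That far edge is hidden under the cover and arm, so I could not check it in a picture.

**Finish:** I am still holding the strip and pressing with about 8 N, which works out to the pad sunk about 3.5 mm. The cover's measured height is 35.8 mm against 36.0 mm at the start, so it stayed down.

**What didn't agree or wasn't checked:**
- The two cameras differed by 1 to 3 mm on the vial's position. I corrected for this before inserting the rod.
- A sideways force of about 3 N remained at the end, probably friction.
- I did not measure the strip's flatness directly.
- I did not re-measure the bench bystanders' positions at the end.

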